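# Lock the battery hatch of a backup-power unit with its slot key

## Robot

A 6-joint arm with a two-finger parallel gripper is mounted at the origin on a cart in front of the work surface, level with it; the furniture and walls round the work are solid. World frame = base frame: x ahead of the robot, y to its left, z up, the work surface at z = 0. Lengths are in m, angles in rad, forces in N, time in s.
With the tool pointing down it reaches from about 0.425 to 1.125 m from the base axis. Payload 14.9 kg.
Tool frame: the origin (TCP) lies midway between the tips of the shut fingers; the grasp point (between the pads) lies 19 mm behind it; z points along the fingers, y is the line along which they close (so a half turn about z gives the same grasp; the last joint's range is limited). The gripper opens to 91 mm and grips with 3 to 60 N. Pads are 32 mm wide; open, the fingers measure 118 mm over their backs; the gripper's body (76 mm by 178 mm) begins 60 mm behind the grasp point.
Start: joints at [1.227, 0.379, 1.734, -0, 1.028, -0.033], TCP at [0.214, 0.666, 0.214] pointing down, gripper open.
Joint ranges: [-2.77, 2.77], [-0.74, 2.19], [0, 2.66], [-1.06, 4.2], [0.31, 2.87], [-3.08, 3.08]. Speed limits (rad/s): [1.89, 1.89, 2.39, 3.14, 3.14, 3.14].

## Interface

Orientations are given as a unit quaternion [x, y, z, w].
In Python, from bench import arm gives the robot as it stands.
- The arm moves only by the shell command python3 steer.py 'ROWS' [OPENING] [FORCE]. ROWS is a JSON list of rows, 1 to 8 of them, each of 6 numbers: dx, dy, dz in m, then a rotation vector rx, ry, rz in rad; each row shifts and turns the commanded pose from where the row before left it, along the tool's axes as they then stand; what a row does not reach is not made up. A row lasts 1/10 s, in which the tool goes at most 0.05 m and 0.15 rad, less where a joint would pass 70% of its speed; a pose out of reach is approached as far as the arm can. OPENING is the finger opening in m, set as the command begins (- or left out keeps the last). The fingers move at their own pace and stop on an object; FORCE is the grip in N (left out, the last holds). Time passes only in rows, so rows that do not move let the fingers close. It prints the time, the measured TCP pose, the force, the opening and the grip force at its end.
- arm.state(): the state, without advancing time (a new reading comes with each control period).
- arm.read_camera(name): name is "scene" or "top" or "wrist"; returns the picture (420x560x3 uint8, red, green, blue); there is no depth.
- arm.get_calibration(name): a dict with "vfov" (degrees; the focal length in pixels is half the picture's height over the tangent of half this angle, whatever the lens; pixels are square), "cx", "cy" (the principal point, pixels), "k1" (the pictures are not rectified: a ray, as slopes to the right and down, at radius r is drawn at 1 + k1 r^2 times it, then the intrinsics apply), "rvec" (rotation vector, rad) and "tvec" (3), from world to camera coordinates, as OpenCV has them; the wrist camera has in their place "hand_eye" (4x4, takes a point from camera to tool coordinates, whose origin is the TCP and whose axes are the flange's). Camera axes: x right, y down, z forward; pixel columns grow to the right and rows downward; lengths in m; the calibration is good to about 2 mm. A picture is of the moment at which its call begins: read the wrist's pose just before it. get_calibration takes no time and is no camera call.
- arm.finish_job(): hands the job in; it is judged then, once.
The state is a dict: "t": time; "joint_pos": joint angles; "qd": joint speeds; "tau": joint torques, N m; "eef_pos": TCP position; "ee_rot": TCP orientation; "contact_force": force on the tool from outside, world axes, zero at the start; "moment": the same for the moment, N m; "grip_width": finger opening in m; "grip_force": force on a finger pad.
Only numpy, scipy, OpenCV 4.12 (cv2) and the standard library are available. Lean on these libraries where they do the work, as an engineer would, in place of code of your own. Each camera call takes 0.05 s, during which the arm holds its last target. There are 200 camera calls.

## Task

The battery hatch of the grey backup-power unit was left unlocked. Set the orange slot key in its slanted rest, let go and take it again by the end of its handle; then push the slotted fastener down with the key's blade, turn it a quarter turn clockwise and let it spring back up, locked. Put the key back in its rest, blade down against the foot, let go, and leave the other things on the desk where they stand; the fastener is turned with the key only, never with the fingers.

Things in the scene. Friction and masses are not known exactly. Their poses are not given: they have to be found in the camera images.
- key: The slot key, 150 mm long, about 120 g: orange handle with black ribs, 26 mm wide, 18 mm thick; flat steel blade 24 mm wide, 4 mm thick, in the middle of that thickness, last 8 mm tapered to 21 x 2.2 mm. It lies flat at the start. Origin: centre of its underside; x along the key to the tip (handle x = -75 to 35 mm, blade to 75), y across its width, z through its thickness (middle at 9 mm).
- key_tip (a point): The middle of the blade's tip edge, 75 mm from the key's origin along its x, 9 mm up its z; axes as the key's.
- key_end (a point): The middle of the handle's free end, 75 mm from the key's origin against its x, 9 mm up its z; axes as the key's.
- rest: The fixed grey key rest: base plate 170 x 70 x 8 mm with a post 12 mm wide that carries a bar sloping at 45 degrees. Origin: centre of its underside, z up, x along the plate in the direction in which the bar slopes down. The key lies on the bar, blade down; the handle's upper 47 mm stick out past the bar's top.
- rest_ramp: The rest's sloping bar, 14 mm wide. Origin at its foot, 24 mm above the desk; x down the slope into the foot stop (face at x = 0), y level across, z square to the bar, upward; bar's face at z = 0, x = -103 to 0 mm. Side walls 29 mm apart, 20 mm high, over x = -42 to 0 take the blade. Key in place: its x along this x, tip at z = 9 mm, 0 to 20 mm short of the stop (it may not slide down by itself).
- power_unit: The fixed grey backup-power unit, a box 150 (x) x 200 (y) mm, its top with the hatch 62 mm above the desk; origin at the centre of its underside.
- collar: Black collar ring of the fastener, fixed on the hatch, 68 mm across, 18 mm high, top 80 mm above the desk, bore 44 mm. Two red dots show where the slot's ends point when unlocked, two green dots where they point when locked. Origin: on the turning axis, at the collar's foot.
- lock_slot (a point): The middle of the slot's mouth in the fastener's aluminium head, which fills the collar: x along the slot, y across it, z up the turning axis; 80 mm above the desk while the head is up, flush with the collar. The slot is 7 mm wide, 9 mm deep, and runs right across the head, 41 mm; the blade's width goes along it.
- lock_turn (a joint): How far the head is turned, rad: 0 to 0.1 at the start (unlocked), growing clockwise seen from above to 1.571 (locked, hard stop). Turning friction 0.04 N m. A hidden lug holds it at either end unless the head is pushed down. The blade has play in the slot: it must turn up to about 0.13 rad further than the head.
- lock_press (a joint): How far the head is pushed down, m: 0 up (a spring holds it up with 4 N), 0.006 fully down at a hard stop (8 N). While up it turns only between 0 and about 0.2 or between about 1.37 and 1.571; it must be pushed down by 5 mm or more to turn between, and stays down if let go between. At the locked end it springs up as the key is lifted.
- stapler: Bystander, to be left alone: blue desk stapler, 128 mm long, 62 mm high; origin at the centre of its underside.
- calculator: Bystander, to be left alone: white pocket calculator, 116 x 76 x 13 mm; origin at the centre of its underside.
- red_jar: Bystander, to be left alone: small jar with a red lid, 66 mm across, 85 mm high; origin at the centre of its underside.

How it is judged:
On the way, in this order (a step that is already met when the one before it is completed fails the run):
1. the key lies in its slanted rest, blade down, and the fingers have let go of it (x of key_tip in the frame of rest_ramp between -0.025 and 0.006 m and y of key_tip in the frame of rest_ramp between -0.008 and 0.008 m and z of key_tip in the frame of rest_ramp between 0 and 0.022 m and angle between the x axis of key and the x axis of rest_ramp, either way round below 0.2 rad and contact force between the fingers and key below 0.1 N and linear speed of key below 0.02 m/s), for 0.2 s.
2. the fastener has been turned to the locked end and has sprung up (value of joint lock_turn above 1.4 rad and value of joint lock_press below 0.0015 m), for 0.2 s.
At the end, for the whole second after the job is handed in: The fastener is at its locked end (turned at least 1.4 rad) and up again (within 1.5 mm), and the key lies at rest, released, in its slanted rest: blade tip between the side walls within 25 mm of the foot stop and 8 mm of the middle, on the bar, in line with the slope within 0.2 rad (all of step 1 and all of step 2); the robot touches nothing.
It fails at once if the fingers themselves push on the unit or its fastener (contact force between the fingers and power_unit above 5 N).
It fails at once if a bystander (stapler, calculator, jar) is shoved more than 30 mm (distance of any of stapler, calculator, red_jar from where it was at the start of the episode above 0.03 m).
It also fails if it takes over 61 s, if anything falls off the work surface, if the arm or the gripper's body presses on something with over 40 N, if the wrist force passes 120 N, or if a joint passes its speed limit or range.

## Working session

There is one attempt and no reset: what is moved stays moved. The work goes in short steps, Python scripts to look and compute and a shell command to move; the robot and the scene stay as the last step left them, time stands still between calls to the robot, and variables do not carry over. Pictures are saved under pics/ and viewed, at most 10 in all, crops included, and the job is handed in when it is done.

```bash
ls; mkdir -p pics
python3 - <<'E'
from bench import arm
import cv2
s=arm.state();print(s)
for n in("scene","top","wrist"):
    im=arm.read_camera(n);cv2.imwrite(f"pics/{n}0.png",im[:,:,::-1]);print(n,arm.get_calibration(n))
E
```

```text
bench.py
pics
steer.py
{'t': 0.0, 'joint_pos': array([ 1.22672550e+00,  3.79399367e-01,  1.73481271e+00, -7.43698603e-06,
        1.02849680e+00, -3.32820177e-02]), 'qd': array([-0.00092016, -0.00052335,  0.00157012,  0.00058004, -0.00102607,
        0.00061641]), 'tau': array([-7.27542429e-03, -7.63742638e+01, -4.34369195e+01,  6.49080402e-02,
        4.23144386e-02, -8.81328742e-05]), 'eef_pos': array([0.21392153, 0.6660747 , 0.21327887]), 'ee_rot': array([ 1.54767841e-01,  9.87950709e-01, -5.48802030e-04, -1.01551027e-04]), 'contact_force': array([ 0.32319467,  0.42681471, -0.03845324]), 'moment': array([ 0.02864798, -0.05084253,  0.00541496]), 'grip_force': 0.0, 'grip_width': 0.09100338113388981}
scene {'vfov': 51.40036200769913, 'cx': 279.15392266944855, 'cy': 211.8897308245424, 'k1': -0.0794684910047522, 'rvec': array([ 2.24632535, -0.72762553,  0.31501275]), 'tvec': array([-0.42966139,  0.36385736,  0.91514167])}
top {'vfov': 44.23952780263509, 'cx': 272.891015124566, 'cy': 209.34666118020695, 'k1': -0.17897072670180109, 'rvec': array([ 2.13117876, -2.15433605,  0.18365418]), 'tvec': array([0.12631765, 0.6208218 , 1.34858705])}
wrist {'vfov': 71.93120054202309, 'cx': 284.36244406964937, 'cy': 209.08684652918134, 'k1': 0.015987318839514326, 'hand_eye': array([[ 1.66014935e-04, -9.56102149e-01, -2.93033537e-01,
         8.33940581e-02],
       [ 9.99999021e-01, -2.48335557e-04,  1.37680123e-03,
        -1.28684613e-03],
       [-1.38913326e-03, -2.93033478e-01,  9.56101172e-01,
        -1.69255404e-01],
       [ 0.00000000e+00,  0.00000000e+00,  0.00000000e+00,
         1.00000000e+00]])}
```
View pics/scene0.png

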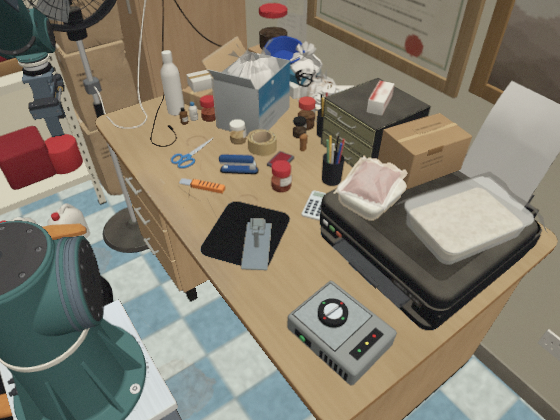

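View pics/top0.png

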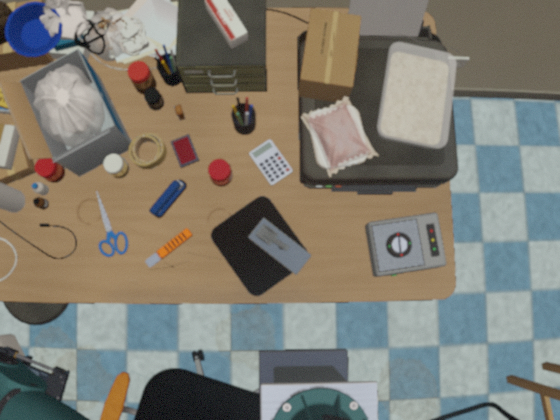

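The scene view shows the key around (205,185), the rest around (257,243) on the black mat, and the unit around (340,330). In the top view they are at (168,248), (278,245) and (405,245).

Create h.py:
```python
import numpy as np, cv2
from scipy.spatial.transform import Rotation as R
from bench import arm
def cam(name, st=None):
    "K, world->camera R,t, k1"
    c=arm.get_calibration(name); f=210/np.tan(np.radians(c["vfov"]/2))
    if "rvec" in c: Rm=cv2.Rodrigues(np.array(c["rvec"]))[0]; t=np.array(c["tvec"])
    else:
        st=st or arm.state(); T=np.eye(4); T[:3,:3]=R.from_quat(st["ee_rot"]).as_matrix(); T[:3,3]=st["eef_pos"]
        M=np.linalg.inv(T@c["hand_eye"]); Rm=M[:3,:3]; t=M[:3,3]
    return f,c["cx"],c["cy"],c["k1"],Rm,t
def ray(C,px):
    f,cx,cy,k,Rm,t=C; px=np.atleast_2d(px).astype(float)
    K=np.array([[f,0,cx],[0,f,cy],[0,0,1]])
    u=cv2.undistortPoints(px[:,None],K,np.array([k,0,0,0.]))[:,0]
    d=np.c_[u,np.ones(len(u))]@Rm
    return -Rm.T@t, d/np.linalg.norm(d,axis=1)[:,None]
def plane(C,px,z):
    o,d=ray(C,px); return o+d*((z-o[2])/d[:,2])[:,None]
def tri(*obs):
    "obs: (C,px) pairs -> point, gap"
    A=np.zeros((3,3));b=np.zeros(3);L=[]
    for C,p in obs:
        o,d=ray(C,p);d=d[0];P=np.eye(3)-np.outer(d,d);A+=P;b+=P@o;L.append((o,P))
    x=np.linalg.solve(A,b); return x,[round(float(np.linalg.norm(P@(x-o)))*1e3,1) for o,P in L]
def proj(C,X):
    f,cx,cy,k,Rm,t=C; p=np.atleast_2d(X)@Rm.T+t; u=p[:,:2]/p[:,2:]; u=u*(1+k*(u**2).sum(1))[:,None]
    return u*f+[cx,cy]
def shot(name,tag):
    st=arm.state(); im=arm.read_camera(name); cv2.imwrite(f"pics/{tag}.png",im[:,:,::-1]); np.save(f"pics/{tag}.npy",dict(im=im,st=st),allow_pickle=True); return im,st
def hsv(im): return cv2.cvtColor(im,cv2.COLOR_RGB2HSV)
def blobs(m,amin=20):
    n,l,s,c=cv2.connectedComponentsWithStats(m.astype(np.uint8)); return [(c[i].round(1),int(s[i,4]),s[i,:4]) for i in range(1,n) if s[i,4]>=amin]
```

Run:
```python
from h import *
s=cv2.imread("pics/scene0.png");t=cv2.imread("pics/top0.png")
a=cv2.resize(t[185:305,140:320],None,fx=4.4,fy=4.4,interpolation=3)[:300*2,:800]
cv2.imwrite("pics/ctop.png",np.vstack([cv2.resize(t[190:300,140:320],(490,300)),cv2.resize(s[195:275,175:305],(490,300))]))
for n,im in(("top",t),("scene",s)):
    h=cv2.cvtColor(im,cv2.COLOR_BGR2HSV);C=cam(n)
    m=(h[...,0]<13)&(h[...,0]>5)&(h[...,1]>200)&(h[...,2]>150)
    for b in blobs(m,5): print(n,b,plane(C,b[0],.018)[0].round(3))
C=cam("top")
for nm,p,z in(("rest plate",(278,245),.03),("unit",(400,244),.08),("calc",(270,162),.01),("jar",(220,172),.085),("stapler",(168,198),.06),("mat",(260,245),0)): print(nm,plane(C,p,z).round(3))
```

```text
rest plate [[0.527 0.107 0.03 ]]
unit [[ 0.521 -0.216  0.08 ]]
calc [[0.764 0.126 0.01 ]]
jar [[0.719 0.26  0.085]]
stapler [[0.654 0.404 0.06 ]]
mat [[0.53  0.156 0.   ]]
```

View pics/ctop.png

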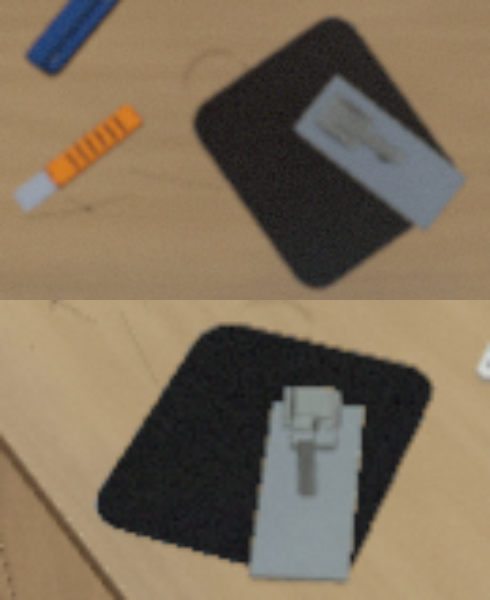

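The crop shows the key with its blade at lower left. The rest's wide walls (the foot) are at the upper-left end of its plate, and the bar rises toward the plate's middle right. I'll move the wrist camera over them for a better measurement.

```bash
python3 steer.py '[[-0.034,-0.021,-0.008,0,0,0],[-0.034,-0.021,-0.008,0,0,0],[-0.034,-0.021,-0.008,0,0,0],[-0.034,-0.021,-0.008,0,0,0],[-0.034,-0.021,-0.008,0,0,0],[-0.034,-0.021,-0.008,0,0,0]]'
python3 steer.py '[[-0.034,-0.021,-0.008,0,0,0],[-0.034,-0.021,-0.008,0,0,0],[-0.034,-0.021,-0.008,0,0,0],[-0.034,-0.021,-0.008,0,0,0],[-0.034,-0.021,-0.008,0,0,0],[-0.034,-0.021,-0.008,0,0,0],[0,0,0,0,0,0],[0,0,0,0,0,0]]'
python3 -c "
from h import *
shot('wrist','w1')"
python3 steer.py '[[0.015,-0.045,0,0,0,0],[0.015,-0.045,0,0,0,0],[0.015,-0.045,0,0,0,0],[0.015,-0.045,0,0,0,0],[0.015,-0.045,0,0,0,0],[0.015,-0.045,0,0,0,0],[0,0,0,0,0,0],[0,0,0,0,0,0]]'
python3 -c "
from h import *
shot('wrist','w2')"
python3 -c "
import cv2,numpy as np
a=cv2.imread('pics/w1.png');b=cv2.imread('pics/w2.png')
cv2.imwrite('pics/w12.png',np.vstack([a,b])[:, :] if 0 else cv2.resize(np.hstack([a,b]),(800,300)))"
```

```text
t: 0.75
eef_pos: [0.3705, 0.4827, 0.2621]
ee_rot: [0.155, 0.988, -0.0, -0.0]
contact_force: [0.3, 1.1, 0.7]
grip_width: 0.0913
grip_force: 0.0
t: 1.55
eef_pos: [0.5257, 0.3013, 0.3098]
ee_rot: [0.156, 0.988, 0.0, -0.0]
contact_force: [-0.2, -0.0, 0.1]
grip_width: 0.091
grip_force: 0.0
t: 2.4
eef_pos: [0.3568, 0.0725, 0.31]
ee_rot: [0.155, 0.988, 0.0, 0.0]
contact_force: [0.8, 0.0, -0.2]
grip_width: 0.0913
grip_force: 0.0
```

View pics/w1.png

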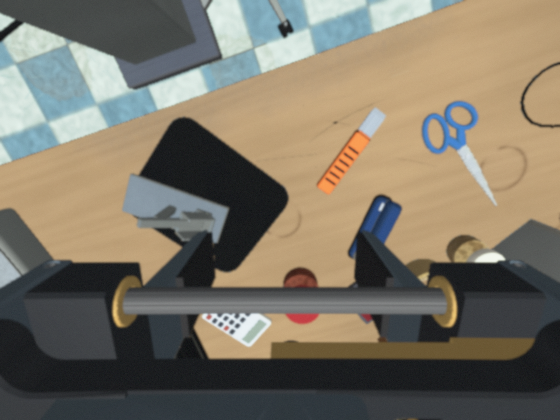

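View pics/w2.png

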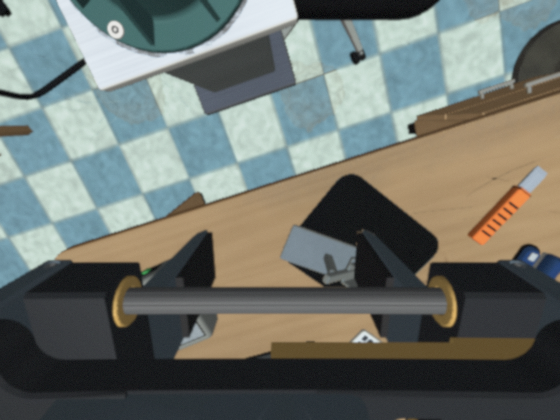

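w1 shows the whole key: blade tip around (375,112), handle end around (325,188). The rest, around (180,215), is partly hidden by the fingers, so I'll shift the views forward.

```bash
python3 steer.py '[[-0.048,0.022,0,0,0,0],[-0.048,0.022,0,0,0,0],[-0.048,0.022,0,0,0,0],[-0.048,0.022,0,0,0,0],[-0.048,0.022,0,0,0,0],[0,0,0,0,0,0],[0,0,0,0,0,0]]'
python3 -c "
from h import *
shot('wrist','w3')"
python3 steer.py '[[0,-0.042,0,0,0,0],[0,-0.042,0,0,0,0],[0,-0.042,0,0,0,0],[0,-0.042,0,0,0,0],[0,0,0,0,0,0],[0,0,0,0,0,0]]'
python3 -c "
from h import *
shot('wrist','w4')"
python3 steer.py '[[0,-0.042,0,0,0,0],[0,-0.042,0,0,0,0],[0,-0.042,0,0,0,0],[0,-0.042,0,0,0,0],[0,0,0,0,0,0],[0,0,0,0,0,0]]'
python3 -c "
from h import *
shot('wrist','w5')
L=[cv2.imread(f'pics/w{i}.png')[:270] for i in (3,4,5)]
cv2.imwrite('pics/w345.png',np.vstack([np.hstack([cv2.resize(L[0][20:270,120:420],(400,333)),cv2.resize(L[1][20:270,260:],(400,333))]),np.hstack([cv2.resize(L[1][20:270,:300],(400,267)),cv2.resize(L[2][20:270,130:430],(400,267))])]))"
```

```text
t: 3.15
eef_pos: [0.606, 0.1036, 0.3081]
ee_rot: [0.154, 0.988, -0.0, -0.001]
contact_force: [-0.4, 0.3, -0.9]
grip_width: 0.0911
grip_force: 0.0
t: 3.8
eef_pos: [0.5534, -0.058, 0.3103]
ee_rot: [0.155, 0.988, 0.0, 0.0]
contact_force: [-0.1, 0.5, -0.4]
grip_width: 0.0912
grip_force: 0.0
t: 4.45
eef_pos: [0.5029, -0.2175, 0.3099]
ee_rot: [0.155, 0.988, 0.0, -0.0]
contact_force: [0.5, -0.2, 0.4]
grip_width: 0.0907
grip_force: 0.0
```

View pics/w345.png

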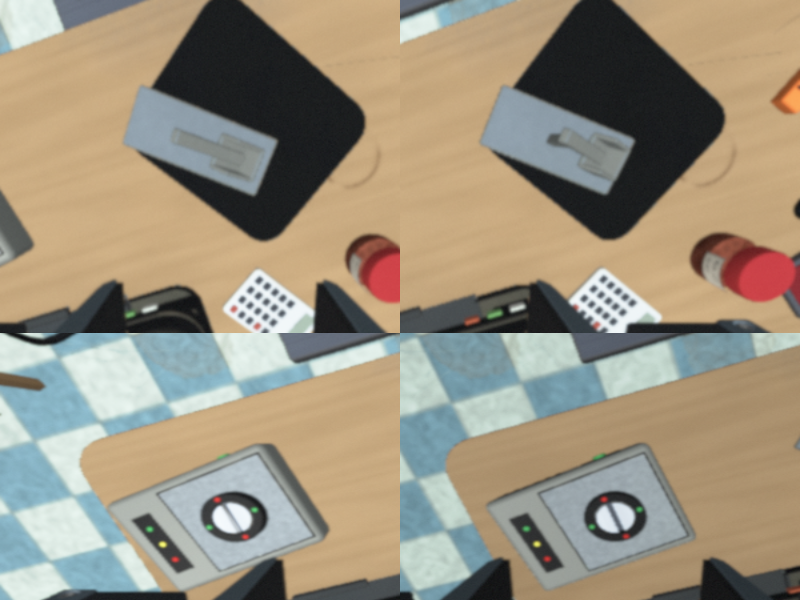

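The top row shows the rest in w3 and w4. In w3 the bar's top end is around (251,121) and the foot walls around (303,138). The bottom row shows the collar with its red and green dots, and the slot lies along the red dots. Now I'll measure these.

```bash
cat > m.py <<'E'
from h import *
D={i:np.load(f"pics/w{i}.npy",allow_pickle=True).item() for i in (1,2,3,4,5)}
C={i:cam("wrist",D[i]["st"]) for i in D}
H={i:hsv(D[i]["im"]).astype(int) for i in D}
# key
K={}
for i in(1,2):
    h=H[i]; m=((h[...,0]<16)&(h[...,1]>170)&(h[...,2]>120)); m[:, :300]=0; m[260:]=0
    m=cv2.morphologyEx(m.astype(np.uint8),cv2.MORPH_CLOSE,np.ones((7,7)))
    c=max(cv2.findContours(m,0,2)[0],key=cv2.contourArea); r=cv2.minAreaRect(c); K[i]=cv2.boxPoints(r); print("key",i,np.round(r[0],1),np.round(r[1],1))
    P=plane(C[i],K[i],.018 ); e=[np.linalg.norm(P[j]-P[(j+1)%4]) for j in range(4)]; print(P.round(3).tolist(),np.round(e,3))
    K[i]=np.array(r[0])
print("handle centre",tri((C[1],K[1]),(C[2],K[2])))
# plate
Q={}
for i in(3,4):
    h=H[i]; m=((h[...,1]<75)&(h[...,2]>75)).astype(np.uint8); m[250:]=0
    m=cv2.morphologyEx(m,cv2.MORPH_OPEN,np.ones((3,3)))
    n,l,s,c=cv2.connectedComponentsWithStats(m); j=min(range(1,n),key=lambda j:np.hypot(*(c[j]-([280,130] if i==3 else [400,130]))) if s[j,4]>800 else 1e9)
    cc=cv2.findContours((l==j).astype(np.uint8),0,2)[0][0]; hull=cv2.convexHull(cc); e=.02
    ap=cv2.approxPolyDP(hull,.04*cv2.arcLength(hull,True),True)[:,0].astype(float); print("plate px",i,ap.tolist(),s[j])
    ap=ap[np.argsort(ap[:,0])]; Q[i]=ap; P=plane(C[i],ap,.008); print(P.round(4).tolist())
if len(Q[3])==len(Q[4])==4: print([ (x.round(4).tolist(),g) for x,g in (tri((C[3],a),(C[4],b)) for a,b in zip(Q[3],Q[4]))])
# dots
for nm in("red","green"):
    B={}
    for i,roi in((4,(120,250)),(5,(130,250))):
        h=H[i]; hh=h[...,0]; m=((hh<10)|(hh>170)) if nm=="red" else ((hh>45)&(hh<85))
        m=m&(h[...,1]>110)&(h[...,2]>90)
        B[i]=[b[0] for b in blobs(m,6) if roi[0]<b[0][1]<roi[1] and (130 if i==4 else 255)<b[0][0]<(220 if i==4 else 330)]; print(nm,i,B[i])
    if len(B[4])==len(B[5])==2:
        for a,b in zip(sorted(B[4],key=lambda b:b[1]),sorted(B[5],key=lambda b:b[1])): print(tri((C[4],a),(C[5],b)))
E
python3 m.py
python3 -c "
import cv2,numpy as np
a=cv2.imread('pics/w3.png')[75:175,205:345];b=cv2.imread('pics/w4.png')[75:175,315:455];c=cv2.imread('pics/w5.png')[110:210,240:380]
k=cv2.imread('pics/w1.png')[90:205,300:400]
f=lambda x:cv2.resize(x,(400,286),interpolation=2)
cv2.imwrite('pics/z.png',np.vstack([np.hstack([f(a),f(b)]),np.hstack([f(c),cv2.resize(k,(400,286))])]))"
```

```text
key 1 [342.5 161.5] [14.6 66.9]
[[0.557, 0.346, 0.018], [0.494, 0.427, 0.018], [0.512, 0.441, 0.018], [0.576, 0.361, 0.018]] [0.102 0.023 0.103 0.024]
key 2 [499.5 215.5] [14.1 69.3]
[[0.553, 0.341, 0.018], [0.491, 0.427, 0.018], [0.513, 0.44, 0.018], [0.577, 0.355, 0.018]] [0.105 0.026 0.107 0.028]
handle centre (array([0.53495471, 0.39528732, 0.01346777]), [0.4, 0.4])
plate px 3 [[224.0, 84.0], [325.0, 123.0], [312.0, 165.0], [213.0, 129.0]] [ 212   84  116   83 5250]
[[0.5043, 0.0181, 0.008], [0.4491, 0.058, 0.008], [0.6051, 0.1499, 0.008], [0.5487, 0.1871, 0.008]]
plate px 4 [[336.0, 84.0], [435.0, 124.0], [415.0, 165.0], [319.0, 127.0]] [ 319   84  117   82 5265]
[[0.5002, 0.0155, 0.008], [0.4485, 0.0566, 0.008], [0.6054, 0.1475, 0.008], [0.5517, 0.1883, 0.008]]
[([0.5023, 0.0162, -0.0024], [1.6, 1.6]), ([0.4484, 0.0574, 0.0038], [0.1, 0.1]), ([0.6067, 0.15, 0.0019], [0.5, 0.5]), ([0.5496, 0.186, 0.0137], [1.2, 1.2])]
red 4 [array([162.5, 175.8]), array([183.5, 210.1]), array([131. , 231.5])]
red 5 [array([282.7, 175.3]), array([299.1, 209.9])]
green 4 [array([190.5, 185. ]), array([156.5, 201.3])]
green 5 [array([279. , 135.9]), array([309., 185.]), array([273.6, 201.1])]
```

View pics/z.png

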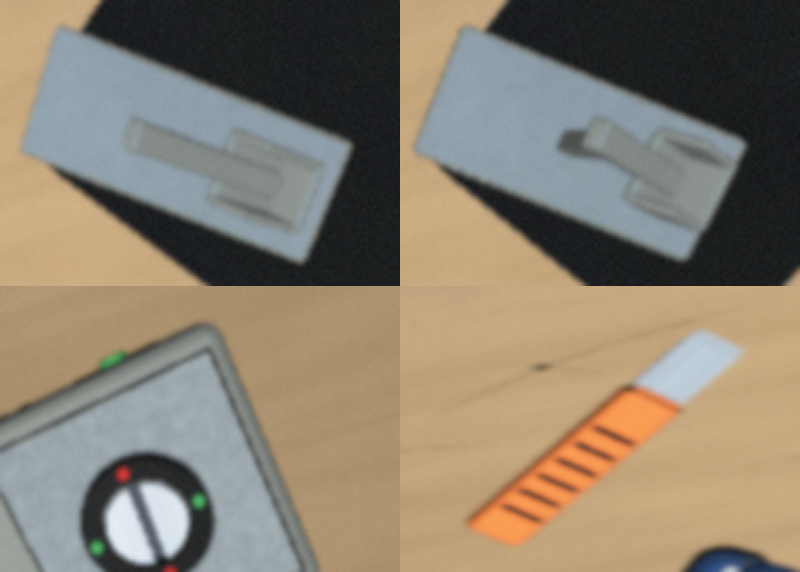

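The rest plate is centred at about (0.527,0.103) with its axis at about 52°, and the key's axis is at about 127°. Next I'll finish the ramp, key and slot points. I'll also fit the arm's geometry from recorded states so I can check which tilted poses are reachable.

```bash
cat > m2.py <<'E'
import io,contextlib
with contextlib.redirect_stdout(io.StringIO()):
    from m import *
q=lambda i,x,y:{3:(205+x/2.857,75+y/2.857),4:(315+(x-400)/2.857,75+y/2.857)}[i]
print("bar top",tri((C[3],q(3,143,137)),(C[4],q(4,608,138))))
print("stop L",tri((C[3],q(3,322,165)),(C[4],q(4,735,152))))
print("stop R",tri((C[3],q(3,298,230)),(C[4],q(4,700,230))))
print("tip z9",plane(C[1],(381,111.7),.009).round(4),"end z14",plane(C[1],(323.5,189.3),.014).round(4))
R4=[(162.5,175.8),(183.5,210.1)];R5=[(282.7,175.3),(299.1,209.9)];G4=[(190.5,185),(156.5,201.3)];G5=[(309,185),(273.6,201.1)]
P=[tri((C[4],a),(C[5],b)) for a,b in zip(R4+G4,R5+G5)]
for p in P: print("dot",p[0].round(4),p[1])
for i,L in((4,R4+G4),(5,R5+G5)):
    z=plane(C[i],L,.08); v=z[0]-z[1]; g=z[2]-z[3]; print("z80",i,z.mean(0).round(4),"red ang",np.arctan2(v[1],v[0]),"green",np.arctan2(g[1],g[0]),np.linalg.norm(v),np.linalg.norm(g))
# slot: dark pixels inside white disc, w5
for i in(4,5):
    h=H[i];Z=np.mean({4:R4+G4,5:R5+G5}[i],0);yy,xx=np.mgrid[:420,:560];m=(np.hypot(xx-Z[0],yy-Z[1])<11)&(h[...,2]<140)
    X=plane(C[i],np.c_[xx[m],yy[m]],.08)[:,:2]; c=X.mean(0);v=np.linalg.svd(X-c)[2][0];print("slot",i,m.sum(),c.round(4),np.arctan2(v[1],v[0]))
E
python3 m2.py
cat > kin.py <<'E'
import numpy as np
from scipy.optimize import least_squares
from scipy.spatial.transform import Rotation as R
def fk(q,p):
    a,h,L1,L2,e,Lt,lat=p
    r=R.from_rotvec
    R1=r([0,0,q[0]]); x=R1.apply([a,lat,h]); R2=R1*r([0,q[1],0]); x=x+R2.apply([0,0,L1])
    R3=R2*r([0,q[2],0]); x=x+R3.apply([e,0,L2]); R4=R3*r([0,0,q[3]]); R5=R4*r([0,q[4],0]); R6=R5*r([0,0,q[5]])
    return x+R6.apply([0,0,Lt]), R6
E
python3 - <<'E'
from kin import *
from h import arm
S=[np.load(f"pics/w{i}.npy",allow_pickle=True).item()["st"] for i in(1,2,3,4,5)]
S.append(dict(joint_pos=np.array([1.22672550e+00,3.79399367e-01,1.73481271e+00,0,1.02849680,-3.32820177e-02]),eef_pos=np.array([0.21392153,0.6660747,0.21327887]),ee_rot=[.15477,.98795,-.0005,-.0001]))
for s in S: print(s["joint_pos"].round(3))
f=lambda p:np.r_[np.concatenate([fk(s["joint_pos"],np.r_[p[:5],.3,p[5]])[0]-s["eef_pos"] for s in S]),1e-4*(p-p0)]
p0=np.array([.1,.4,.6,.6,0,0]);r=least_squares(f,p0);print(r.x.round(4),np.abs(r.fun).max())
for s in S[-2:]: print((fk(s["joint_pos"],np.r_[r.x[:5],.3,r.x[5]])[1].inv()*R.from_quat(s["ee_rot"])).as_rotvec())
E
```

```text
bar top (array([0.51789148, 0.09154806, 0.09295977]), [0.3, 0.3])
stop L (array([0.55486679, 0.17070888, 0.03367948]), [2.8, 2.8])
stop R (array([0.58660364, 0.14876142, 0.03070973]), [0.4, 0.4])
tip z9 [[0.4799 0.4713 0.009 ]] end z14 [[0.5691 0.3543 0.014 ]]
dot [ 0.4924 -0.2172  0.0794] [0.1, 0.1]
dot [ 0.5477 -0.2101  0.0788] [0.2, 0.2]
dot [ 0.5168 -0.1861  0.0782] [0.3, 0.3]
dot [ 0.5236 -0.241   0.0795] [0.2, 0.2]
z80 4 [ 0.5198 -0.2131  0.08  ] red ang -3.0065542520911586 green 1.6982584096038105 0.05536802640060324 0.05586529470474145
z80 5 [ 0.52   -0.2136  0.08  ] red ang -3.015024422168569 green 1.698239319330826 0.055689632301857174 0.05527455092410403
[ 0.482  0.131  1.863  0.     1.148 -0.777]
[ 0.136 -0.341  2.285  0.     1.197 -1.123]
[ 0.131  0.149  1.846  0.     1.15  -1.131]
[-0.146  0.044  1.957  0.     1.14  -1.405]
[-0.451  0.029  1.973  0.     1.14  -1.711]
[ 1.227  0.379  1.735  0.     1.028 -0.033]
[0.     0.3496 0.551  0.6041 0.0418 0.0233] 4.405677332930402e-05
[ 2.58047302e-17 -2.74387413e-16  1.57079633e+00]
[-8.04072773e-05 -7.14892129e-05  1.57079696e+
[... 317 characters left out ...]
n o+d*((z-o[2])/d[:,2])[:,None]
        ~~~^^^^^^
  File "h.py", line 15, in ray
    u=cv2.undistortPoints(px[:,None],K,np.array([k,0,0,0.]))[:,0]
      ~~~~~~~~~~~~~~~~~~~^^^^^^^^^^^^^^^^^^^^^^^^^^^^^^^^^^^
cv2.error: OpenCV(4.12.0) /io/opencv/modules/calib3d/src/undistort.dispatch.cpp:347: error: (-215:Assertion failed) CV_IS_MAT(_src) && CV_IS_MAT(_dst) && (_src->rows == 1 || _src->cols == 1) && (_dst->rows == 1 || _dst->cols == 1) && _src->cols + _src->rows - 1 == _dst->rows + _dst->cols - 1 && (CV_MAT_TYPE(_src->type) == CV_32FC2 || CV_MAT_TYPE(_src->type) == CV_64FC2) && (CV_MAT_TYPE(_dst->type) == CV_32FC2 || CV_MAT_TYPE(_dst->type) == CV_64FC2) in function 'cvUndistortPointsInternal'
```

```bash
sed -i 's/np.c_\[xx\[m\],yy\[m\]\],.08/np.c_[xx[m],yy[m]].astype(float),.08/; ' m2.py; sed -i 's/px=np.atleast_2d(px).astype(float)/px=np.ascontiguousarray(np.atleast_2d(px),float)/; s/px\[:,None\],K/px.reshape(-1,1,2),K/' h.py; python3 m2.py | grep slot
cat >> kin.py <<'E'
LO=np.array([-2.77,-.74,0,-1.06,.31,-3.08]);HI=np.array([2.77,2.19,2.66,4.2,2.87,3.08])
Z=R.from_rotvec([0,0,np.pi/2])
def par(Lt): return [0,.0496+Lt,.551,.6041,.0418,Lt,.0233]
def ik(x,Rt,Lt,q0):
    f=lambda q:np.r_[(fk(q,par(Lt))[0]-x)*5,((fk(q,par(Lt))[1]*Z).inv()*Rt).as_rotvec()]
    r=least_squares(f,np.clip(q0,LO+.01,HI-.01),bounds=(LO,HI));return r.x,np.abs(r.fun).max()
def rot(xk,zk): # rotation with x axis xk, z axis zk
    xk=np.array(xk)/np.linalg.norm(xk);zk=np.array(zk)-np.dot(zk,xk)*xk;zk/=np.linalg.norm(zk);return R.from_matrix(np.c_[xk,np.cross(zk,xk),zk])
def tool_in_key(a,sgn): # tool z = sin a kx - cos a kz ; y = sgn*ky
    z=np.array([np.sin(a),0,-np.cos(a)]);y=np.array([0,sgn,0.]);return R.from_matrix(np.c_[np.cross(y,z),y,z])
E
cat > plan.py <<'E'
from kin import *
d=np.array([.614,.789,0]);k=np.array([-.606,.795,0]);up=np.array([0,0,1.])
RK0=rot(k,up); RR=rot(d*.7071-up*.7071,d*.7071+up*.7071)
key0=np.array([.5245,.4128,0]); foot=np.array([.5626,.1489,.024]); slot=np.array([.520,-.2134,.08])
if __name__=="__main__":
    q0=[-.451,.029,1.973,0,1.14,-1.711]
    seeds=[np.array([j1,.1,1.9,j4,1.1,j6]) for j1 in(0,.5) for j4 in(0,-.8,.8,3) for j6 in(-2,-.5,.5,2)]
    def show(nm,x,Rt,Lt):
        best=None
        for s in seeds:
            q,e=ik(x,Rt,Lt,s)
            if e<2e-3 and (best is None or abs(q[3])<abs(best[3])): best=q
        print(nm,Lt,None if best is None else best.round(2))
    for Lt in(.3,):
      for sg in(1,-1):
        for a in(0,.4):
          T=tool_in_key(a,sg)
          show(f"pick a{a} s{sg}",key0+RK0.apply([-.02,0,.003]),RK0*T,Lt)
          show(f"place a{a} s{sg}",foot+RR.apply([-.105,0,.003]),RR*T,Lt)
        for a in(1.57,1.2):
          T=tool_in_key(a,sg)
          show(f"regrip a{a} s{sg}",foot+RR.apply([-.085-.04,0,.009]),RR*T,Lt)
          for th in(.08,.08-1.7,.08+3.14,.08-1.7+3.14):
            # key x down, key y along slot angle th
            yk=np.array([np.cos(th),np.sin(th),0]);RKv=R.from_matrix(np.c_[-up,yk,np.cross(-up,yk)])
            show(f"  turn a{a} s{sg} th{th:.2f}",slot+up*.115,RKv*T,Lt)
E
python3 plan.py
```

```text
pick a0 s1 0.3 None
place a0 s1 0.3 [ 0.35  0.64  1.78 -0.39  1.44 -1.94]
pick a0.4 s1 0.3 [0.43 0.67 1.81 0.54 0.83 2.52]
place a0.4 s1 0.3 [ 0.26  0.44  1.95 -0.26  1.08 -2.06]
regrip a1.57 s1 0.3 [-0.27  0.26  2.39  1.42  0.72  2.3 ]
  turn a1.57 s1 th0.08 0.3 [-0.43  0.19  2.03  0.    0.93 -0.51]
  turn a1.57 s1 th-1.62 0.3 [-0.43  0.19  2.03  0.    0.93  1.19]
  turn a1.57 s1 th3.22 0.3 [-0.43  0.19  2.03 -0.    0.93  2.63]
  turn a1.57 s1 th1.52 0.3 [-0.43  0.19  2.03 -0.    0.93 -1.95]
regrip a1.2 s1 0.3 None
  turn a1.2 s1 th0.08 0.3 [-0.58  0.3   1.92  0.31  1.17 -0.83]
  turn a1.2 s1 th-1.62 0.3 [-0.52  0.05  2.23  0.32  0.55  0.85]
  turn a1.2 s1 th3.22 0.3 None
  turn a1.2 s1 th1.52 0.3 [-0.37  0.37  1.83 -0.12  1.3  -1.84]
pick a0 s-1 0.3 [ 0.6   0.62  1.84 -0.    0.68 -0.05]
place a0 s-1 0.3 [ 0.35  0.64  1.78 -0.39  1.44  1.21]
pick a0.4 s-1 0.3 [ 0.43  0.67  1.81  0.54  0.83 -0.63]
place a0.4 s-1 0.3 [ 0.26  0.44  1.95 -0.26  1.08  1.08]
regrip a1.57 s-1 0.3 [-0.27  0.26  2.39  1.42  0.72 -0.84]
  turn a1.57 s-1 th0.08 0.3 [-0.43  0.19  2.03  0.    0.93  2.63]
  turn 
[... 868 characters left out ...]
d[:,2])[:,None]
        ~~~^^^^^^
  File "h.py", line 15, in ray
    u=cv2.undistortPoints(px.reshape(-1,1,2),K,np.array([k,0,0,0.]))[:,0]
      ~~~~~~~~~~~~~~~~~~~^^^^^^^^^^^^^^^^^^^^^^^^^^^^^^^^^^^^^^^^^^^
cv2.error: OpenCV(4.12.0) /io/opencv/modules/calib3d/src/undistort.dispatch.cpp:347: error: (-215:Assertion failed) CV_IS_MAT(_src) && CV_IS_MAT(_dst) && (_src->rows == 1 || _src->cols == 1) && (_dst->rows == 1 || _dst->cols == 1) && _src->cols + _src->rows - 1 == _dst->rows + _dst->cols - 1 && (CV_MAT_TYPE(_src->type) == CV_32FC2 || CV_MAT_TYPE(_src->type) == CV_64FC2) && (CV_MAT_TYPE(_dst->type) == CV_32FC2 || CV_MAT_TYPE(_dst->type) == CV_64FC2) in function 'cvUndistortPointsInternal'
```

```bash
sed -i 's/m=(np.hypot(xx-Z\[0\],yy-Z\[1\])<11).*/dm=np.hypot(xx-Z[0],yy-Z[1])<10;m=dm\&(h[...,2]<np.percentile(h[...,2][dm],22))/' m2.py; python3 m2.py | grep slot
cat > go.py <<'E'
from plan import *
from bench import arm
def delta(x,Rt,label=""):
    s=arm.state(); Rc=R.from_quat(s["ee_rot"]); rv=(Rc.inv()*Rt).as_rotvec()
    t=Rt.inv().apply(np.array(x)-s["eef_pos"]); tc=Rc.inv().apply(np.array(x)-s["eef_pos"])
    print(label,"rot",rv.round(4),"rows>=%d"%np.ceil(np.linalg.norm(rv)/.15),"| shift after rot",t.round(4),"| shift before rot",tc.round(4),"rows>=%d"%np.ceil(np.linalg.norm(t)/.05))
T0=tool_in_key(0,-1);T9=tool_in_key(np.pi/2,-1)
E
python3 -c "
from go import *
delta(key0+RK0.apply([-.02,0,.1]),RK0*T0)"
```

```text
slot 4 69 [ 0.5188 -0.2126] 0.034946867327483935
slot 5 68 [ 0.5198 -0.2135] 0.06439190544615186
 rot [ 2.000e-04 -1.000e-04  6.094e-01] rows>=5 | shift after rot [0.4678 0.3988 0.2099] | shift before rot [0.1553 0.5947 0.21  ] rows>=13
```

```bash
python3 steer.py '[[0.012,0.0457,0,0,0,0],[0.012,0.0457,0,0,0,0],[0.012,0.0457,0,0,0,0],[0.012,0.0457,0,0,0,0],[0.012,0.0457,0,0,0,0],[0.012,0.0457,0,0,0,0],[0.012,0.0457,0,0,0,0]]' 0.06 >/dev/null
python3 steer.py '[[0.012,0.0457,0,0,0,0],[0.012,0.0457,0,0,0,0],[0.012,0.0457,0,0,0,0],[0.012,0.0457,0,0,0,0],[0.012,0.0457,0,0,0,0],[0.012,0.0457,0,0,0,0]]' >/dev/null
python3 steer.py '[[0,0,0.035,0,0,0.122],[0,0,0.035,0,0,0.122],[0,0,0.035,0,0,0.122],[0,0,0.035,0,0,0.122],[0,0,0.035,0,0,0.122],[0,0,0.03,0,0,0],[0,0,0,0,0,0],[0,0,0,0,0,0]]'
python3 -c "
from go import *
delta(key0+RK0.apply([-.02,0,.004]),RK0*T0)"
```

```text
t: 6.6
eef_pos: [0.5351, 0.3966, 0.1054]
ee_rot: [0.443, 0.896, -0.0, -0.0]
contact_force: [0.8, 0.2, -0.1]
grip_width: 0.0598
grip_force: 0.0
 rot [-0.0005 -0.0001  0.0007] rows>=1 | shift after rot [-0.0007  0.0014  0.1014] | shift before rot [-0.0007  0.0015  0.1014] rows>=3
```

```bash
python3 steer.py '[[0,0.0015,0.035,0,0,0],[0,0,0.035,0,0,0],[0,0,0.02,0,0,0],[0,0,0.0105,0,0,0],[0,0,0,0,0,0],[0,0,0,0,0,0]]'
python3 steer.py '[[0,0,0,0,0,0],[0,0,0,0,0,0],[0,0,0,0,0,0],[0,0,0,0,0,0],[0,0,0,0,0,0]]' 0.015 30
python3 steer.py '[[0,0,-0.02,0,0,0],[0,0,-0.045,0,0,0],[0,0,-0.045,0,0,0],[0,0,-0.045,0,0,0],[0,0,0,0,0,0],[0,0,0,0,0,0]]'
python3 -c "
from go import *
delta(foot+RR.apply([-.015-.095,0,.10]),RR*T0)"
```

```text
t: 7.2
eef_pos: [0.5379, 0.3972, 0.0063]
ee_rot: [0.444, 0.896, 0.001, 0.001]
contact_force: [-0.5, -0.1, 0.1]
grip_width: 0.06
grip_force: 0.0
t: 7.7
eef_pos: [0.5371, 0.3963, 0.0046]
ee_rot: [0.444, 0.896, 0.0, 0.0]
contact_force: [-2.0, -0.7, 1.6]
grip_width: 0.0257
grip_force: 30.0
t: 8.3
eef_pos: [0.5373, 0.3964, 0.1603]
ee_rot: [0.444, 0.896, 0.001, 0.0]
contact_force: [-0.5, -0.9, -1.7]
grip_width: 0.0257
grip_force: 30.0
 rot [ 0.5149 -0.6685  1.2387] rows>=10 | shift after rot [-0.1408  0.172   0.1235] | shift before rot [-0.2142 -0.1365 -0.0124] rows>=6
```

```bash
python3 steer.py '[[-0.0357,-0.0228,-0.002,0,0,0],[-0.0357,-0.0228,-0.002,0,0,0],[-0.0357,-0.0228,-0.002,0,0,0],[-0.0357,-0.0228,-0.002,0,0,0],[-0.0357,-0.0228,-0.002,0,0,0],[-0.0357,-0.0228,-0.002,0,0,0]]'
python3 steer.py '[[0,0,0,0.0468,-0.0608,0.1126],[0,0,0,0.0468,-0.0608,0.1126],[0,0,0,0.0468,-0.0608,0.1126],[0,0,0,0.0468,-0.0608,0.1126],[0,0,0,0.0468,-0.0608,0.1126],[0,0,0,0.0468,-0.0608,0.1126]]'
python3 steer.py '[[0,0,0,0.0468,-0.0608,0.1126],[0,0,0,0.0468,-0.0608,0.1126],[0,0,0,0.0468,-0.0608,0.1126],[0,0,0,0.0468,-0.0608,0.1126],[0,0,0,0.0468,-0.0608,0.1126],[0,0,0,0,0,0],[0,0,0,0,0,0]]'
python3 -c "
from go import *
print(arm.state()['joint_pos'].round(3))
S=arm.state()
r=least_squares(lambda L:fk(S['joint_pos'],par(L[0]))[0]-S['eef_pos'],[.3]);print('Lt',r.x,r.fun.round(4))
delta(foot+RR.apply([-.05-.095,0,.015]),RR*T0)
from h import *
shot('wrist','g1');shot('scene','g1s')
a=cv2.imread('pics/g1.png');b=cv2.imread('pics/g1s.png')[130:300,170:400]
cv2.imwrite('pics/g1c.png',np.hstack([cv2.resize(a,(400,300)),cv2.resize(b,(400,300))]))"
```

```text
t: 8.9
eef_pos: [0.5565, 0.141, 0.1696]
ee_rot: [0.444, 0.896, -0.001, -0.001]
contact_force: [1.1, 0.6, -1.0]
grip_width: 0.0259
grip_force: 30.0
t: 9.5
eef_pos: [0.5568, 0.1428, 0.1697]
ee_rot: [0.703, 0.674, -0.203, 0.099]
contact_force: [-0.6, -0.3, 0.0]
grip_width: 0.0257
grip_force: 30.0
t: 10.2
eef_pos: [0.5572, 0.1427, 0.1698]
ee_rot: [0.829, 0.408, -0.345, 0.168]
contact_force: [-1.1, 1.0, -1.2]
grip_width: 0.0258
grip_force: 30.0
[ 0.378  0.575  1.696 -0.367  1.583  1.168]
Lt [0.26876859] [ 0. -0. -0.]
 rot [0.     0.0021 0.0046] rows>=1 | shift after rot [-0.0361  0.0004  0.0823] | shift before rot [-0.0359  0.0002  0.0824] rows>=2
```

View pics/g1c.png

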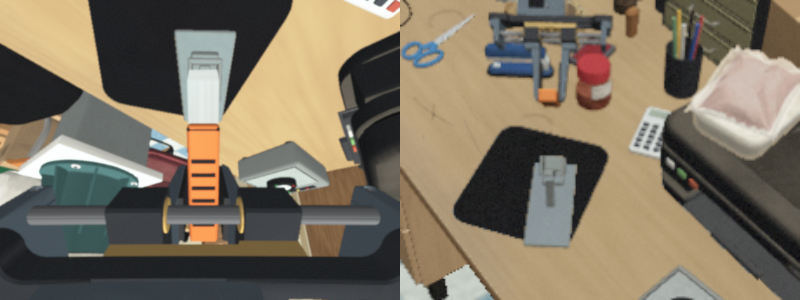

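The wrist view shows the key held straight, blade toward the rest foot (blade around (203,90) in the left half, plate around (206,50)). I'll check the in-hand offsets numerically.

```bash
cat > chk.py <<'E'
from h import *
from plan import foot,RR,d
D=np.load("pics/g1.npy",allow_pickle=True).item();C=cam("wrist",D["st"]);h=hsv(D["im"]).astype(int)
s=D["st"];Rc=R.from_quat(s["ee_rot"])
m=(h[...,0]<16)&(h[...,1]>170)&(h[...,2]>120)
def tool(px,zt):  # point on plane tool z = zt, tool coords
    o,dd=ray(C,px); o=Rc.inv().apply(o-s["eef_pos"]);dd=Rc.inv().apply(dd); return o+dd*((zt-o[2])/dd[:,2])[:,None]
for r in(180,200,225,245):
    c=np.flatnonzero(m[r,220:340])+220; print("handle row",r,c.min(),c.max(),tool([[c.min()-.5,r],[c.max()+.5,r]],-.0134).round(4).tolist())
g=cv2.cvtColor(D["im"],cv2.COLOR_RGB2GRAY).astype(int)
for r in(48,60,120,150,165): print(r,g[r,236:340:2].tolist())
print("col285",list(zip(range(60,185,3),g[60:185:3,285].tolist())))
# predicted pixels of rest plate edges & walls
n=np.array([-.789,.614,0]);c0=np.array([.5266,.1026,.008])
for a in(.085,.06): print("plate pred",a,proj(C,[c0+d*a+n*.035,c0+d*a-n*.035]).round(1).tolist())
print("stop walls top pred",proj(C,[foot+RR.apply([0,y,.02]) for y in(.0145,-.0145)]+[foot+RR.apply([-.042,y,.02]) for y in(.0145,-.0145)]).round(1).tolist())
E
python3 chk.py
```

```text
handle row 180 266 301 [[0.0526, -0.01, -0.0134], [0.0526, 0.0096, -0.0134]]
handle row 200 263 264 [[0.0413, -0.0119, -0.0134], [0.0413, -0.0108, -0.0134]]
handle row 225 263 266 [[0.0266, -0.0122, -0.0134], [0.0266, -0.0099, -0.0134]]
handle row 245 263 306 [[0.0142, -0.0125, -0.0134], [0.0142, 0.0132, -0.0134]]
48 [33, 26, 30, 33, 99, 156, 176, 177, 176, 175, 175, 177, 178, 178, 177, 178, 180, 179, 179, 180, 180, 179, 180, 179, 180, 179, 178, 180, 178, 178, 180, 177, 179, 178, 176, 176, 175, 176, 177, 177, 176, 176, 178, 174, 176, 173, 167, 103, 35, 33, 36, 34]
60 [32, 33, 31, 29, 58, 129, 168, 176, 178, 177, 178, 177, 178, 177, 177, 176, 177, 178, 178, 178, 177, 177, 179, 179, 178, 178, 179, 179, 179, 177, 179, 178, 178, 179, 179, 178, 179, 178, 177, 179, 177, 178, 179, 179, 178, 175, 116, 41, 36, 33, 33, 33]
120 [34, 32, 35, 30, 33, 34, 32, 37, 103, 167, 180, 180, 182, 214, 231, 233, 231, 233, 233, 231, 232, 235, 234, 237, 235, 231, 231, 233, 235, 232, 229, 230, 232, 234, 230, 213, 169, 170, 180, 181, 177, 135, 42, 33, 32, 32, 30, 32, 32, 32, 33, 79]
150 [30, 35, 29, 35, 31, 29,
[... 464 characters left out ...]
201, 203, 202, 206, 206]
col285 [(60, 179), (63, 178), (66, 178), (69, 177), (72, 133), (75, 128), (78, 170), (81, 151), (84, 173), (87, 180), (90, 141), (93, 159), (96, 182), (99, 223), (102, 227), (105, 227), (108, 225), (111, 228), (114, 232), (117, 233), (120, 233), (123, 234), (126, 233), (129, 233), (132, 232), (135, 232), (138, 232), (141, 232), (144, 233), (147, 231), (150, 232), (153, 233), (156, 232), (159, 232), (162, 232), (165, 231), (168, 230), (171, 222), (174, 115), (177, 154), (180, 151), (183, 155)]
plate pred 0.085 [[241.3, 47.0], [329.4, 47.5]]
plate pred 0.06 [[245.0, 74.8], [325.3, 75.3]]
stop walls top pred [[266.7, 86.4], [303.6, 86.6], [267.4, 141.4], [302.4, 141.5]]
```

```bash
python3 steer.py '[[-0.018,0.0015,0.035,0,0.002,0.004],[-0.018,0.001,0.035,0,0,0],[0,0,0.012,0,0,0],[0,0,0.008,0,0,0],[0,0,0,0,0,0]]'
python3 steer.py '[[0.01,0,0,0,0,0],[0.01,0,0,0,0,0],[0.008,0,0,0,0,0],[0.008,0,0,0,0,0],[0,0,0,0,0,0],[0,0,0,0,0,0]]'
python3 -c "
from go import *
s=arm.state();print('tcp in ramp',RR.inv().apply(s['eef_pos']-foot).round(4))
delta(foot+RR.apply([-.014-.096,0,.0046]),RR*T0)
from h import *
shot('wrist','g2')"
```

```text
t: 10.8
eef_pos: [0.5048, 0.0711, 0.1332]
ee_rot: [0.831, 0.405, -0.343, 0.168]
contact_force: [0.2, 0.3, -1.0]
grip_width: 0.0255
grip_force: 30.0
t: 11.4
eef_pos: [0.5207, 0.0913, 0.1076]
ee_rot: [0.831, 0.404, -0.344, 0.169]
contact_force: [-0.4, 0.1, -1.2]
grip_width: 0.0257
grip_force: 30.0
tcp in ramp [-0.1095 -0.0023  0.0087]
 rot [-0.0001  0.0003 -0.0033] rows>=1 | shift after rot [-0.0005 -0.0023  0.0041] | shift before rot [-0.0005 -0.0023  0.0041] rows>=1
```

```bash
python3 steer.py '[[0,0,0.001,0,0,0],[0,0,0.001,0,0,0],[0,0,0.001,0,0,0],[0,0,0,0,0,0]]'
python3 steer.py '[[0,0,0.001,0,0,0],[0,0,0,0,0,0]]' | grep -E "force|eef"
python3 steer.py '[[0,0,0.001,0,0,0],[0,0,0,0,0,0]]'| grep -E "force|eef"
python3 -c "
from go import *
from h import *
shot('wrist','g3')
g=cv2.cvtColor(np.load('pics/g3.npy',allow_pickle=True).item()['im'],cv2.COLOR_RGB2GRAY).astype(int)
for r in(90,105,120,140): print(r,g[r,246:326:2].tolist())
print(g[60:180:3,285].tolist())"
```

```text
t: 11.85
eef_pos: [0.5192, 0.0893, 0.1057]
ee_rot: [0.831, 0.404, -0.344, 0.169]
contact_force: [-0.4, 0.2, -0.5]
grip_width: 0.026
grip_force: 30.0
eef_pos: [0.5189, 0.0888, 0.105]
contact_force: [-0.2, 0.2, -1.7]
grip_force: 30.0
eef_pos: [0.5184, 0.0883, 0.1042]
contact_force: [-0.6, 0.4, -1.6]
grip_force: 30.0
90 [179, 179, 162, 127, 124, 171, 186, 186, 186, 186, 186, 166, 151, 180, 185, 185, 185, 183, 184, 185, 183, 184, 179, 163, 174, 181, 182, 183, 183, 179, 140, 101, 128, 163, 181, 178, 168, 178, 186, 185]
105 [174, 178, 169, 135, 120, 165, 185, 187, 200, 228, 234, 234, 234, 234, 233, 233, 232, 232, 233, 231, 232, 234, 233, 233, 232, 232, 232, 232, 232, 225, 140, 102, 136, 170, 182, 174, 165, 184, 183, 185]
120 [170, 177, 170, 141, 121, 157, 185, 191, 220, 235, 238, 237, 238, 238, 236, 237, 239, 240, 242, 240, 237, 236, 238, 240, 238, 233, 236, 238, 239, 237, 197, 111, 145, 173, 178, 171, 174, 187, 186, 186]
140 [161, 179, 175, 153, 121, 146, 182, 185, 211, 235, 237, 236, 236, 237, 235, 235, 237, 239, 239, 240, 237, 236, 238, 238, 236, 232, 234, 236, 236, 233, 165, 116, 155, 179, 179, 172, 181, 186, 176, 97]
[181, 190, 183, 151, 150, 133, 180, 182, 183, 182, 185, 184, 189, 229, 233, 232, 231, 234, 239, 238, 238, 238, 238, 238, 238, 238, 237, 237, 238, 237, 238, 238, 237, 236, 237, 237, 237, 229, 116, 159]
```

```bash
python3 steer.py '[[0,-0.0014,0,0,0,0],[0,0,0.001,0,0,0],[0,0,0,0,0,0]]' | grep -E "force|eef"
python3 steer.py '[[0,0,0.001,0,0,0],[0,0,0,0,0,0]]' | grep -E "force|eef"
python3 steer.py '[[0,0,0.001,0,0,0],[0,0,0,0,0,0]]' | grep -E "force|eef"
```

```text
eef_pos: [0.517, 0.0888, 0.1037]
contact_force: [0.8, 0.8, 0.3]
grip_force: 30.0
eef_pos: [0.517, 0.0887, 0.1036]
contact_force: [-0.1, 6.7, 8.2]
grip_force: 30.0
eef_pos: [0.5169, 0.0886, 0.1035]
contact_force: [0.2, 12.3, 15.9]
grip_force: 30.0
```

```bash
python3 steer.py '[[0,0,-0.0016,0,0,0],[0,0,0,0,0,0]]' | grep -E "force|eef"
python3 -c "
from go import *
s=arm.state();print('tcp in ramp',RR.inv().apply(s['eef_pos']-foot).round(4),(RR.inv()*R.from_quat(s['ee_rot'])*T0.inv()).as_rotvec().round(4))"
python3 steer.py '[[0,0,0,0,0,0],[0,0,0,0,0,0],[0,0,0,0,0,0],[0,0,0,0,0,0],[0,0,0,0,0,0]]' 0.06| grep -E "force|eef|width"
python3 steer.py '[[0,0,-0.02,0,0,0],[0,0,-0.04,0,0,0],[0,0,-0.04,0,0,0],[0,0,0,0,0,0],[0,0,0,0,0,0]]'
python3 -c "
from h import *
shot('wrist','g4')
a=cv2.imread('pics/g4.png')
cv2.imwrite('pics/g4c.png',cv2.resize(a[:270,140:430],(800,600)))"
```

```text
eef_pos: [0.5171, 0.0886, 0.1036]
contact_force: [1.0, 4.4, 5.2]
grip_force: 30.0
tcp in ramp [-0.1097 -0.0011  0.0029] [-0.0003 -0.0007 -0.0038]
eef_pos: [0.5167, 0.0883, 0.1032]
contact_force: [0.1, 0.1, -0.5]
grip_width: 0.0589
grip_force: 0.0
t: 14.2
eef_pos: [0.5604, 0.1444, 0.1741]
ee_rot: [0.831, 0.404, -0.343, 0.169]
contact_force: [-0.9, -0.7, -1.1]
grip_width: 0.0601
grip_force: 0.0
```

View pics/g4c.png

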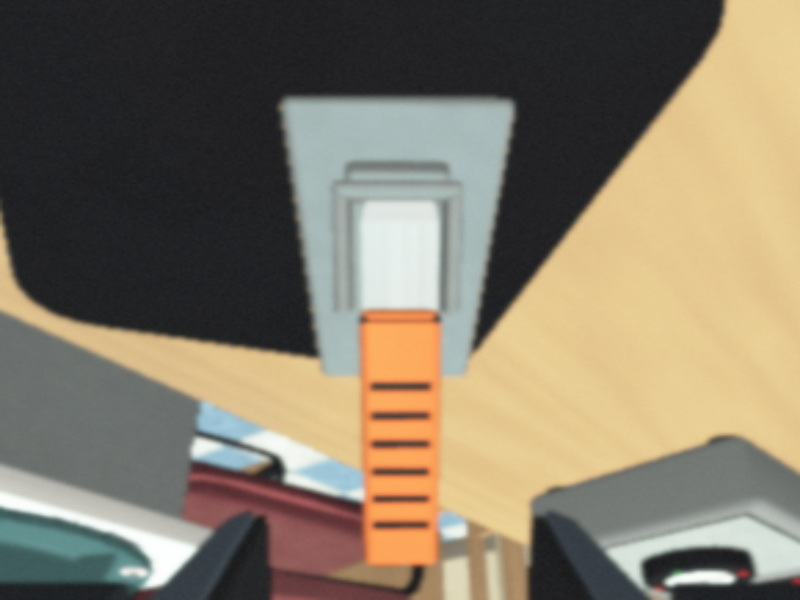

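The key lies in its rest: blade centred between the walls at about (400,255) in the crop, tip near the stop, handle end at about (400,565). Next I'll work out the regrip.

```bash
cat > rg.py <<'E'
from go import *
from h import *
D=np.load("pics/g4.npy",allow_pickle=True).item();C=cam("wrist",D["st"]);h=hsv(D["im"]).astype(int)
m=(h[...,0]<16)&(h[...,1]>170)&(h[...,2]>120);m[270:]=0;m[:,:250]=0;m[:,320:]=0
rows=np.flatnonzero(m.sum(1)>15);print(rows.min(),rows.max())
def ramp(px,z):
    o,d=ray(C,px);o=RR.inv().apply(o-foot);d=RR.inv().apply(d);return o+d*((z-o[2])/d[:,2])[:,None]
for r in(rows.min()+6,220,rows.max()-5):
    c=np.flatnonzero(m[r]);print("edges",r,ramp([[c.min()-.5,r],[c.max()+.5,r]],.0163).round(4).tolist())
print("front,end",ramp([[285,rows.min()-.5],[285,rows.max()+.5]],.0163).round(4).tolist())
st=arm.state();q=st["joint_pos"];Lt=.2688
x0=st["eef_pos"];
path=[(x0,a) for a in np.linspace(0,np.pi/2,7)]
e=-.155
for X,a in path+[(x0+RR.apply([-.1,0,0]),np.pi/2),(foot+RR.apply([e-.05,-.001,.0075]),np.pi/2),(foot+RR.apply([e+.038,-.001,.0075]),np.pi/2)]:
    q,er=ik(X,RR*tool_in_key(a,-1),Lt,q);print(round(a,2),q.round(2),round(er,4))
E
python3 rg.py
```

```text
238 238
edges 244 [[-0.1387, 0.0101, 0.0163], [-0.1388, -0.0138, 0.0163]]Traceback (most recent call last):
  File "rg.py", line 9, in <module>
    c=np.flatnonzero(m[r]);print("edges",r,ramp([[c.min()-.5,r],[c.max()+.5,r]],.0163).round(4).tolist())
                                                  ~~~~~^^
    return umr_minimum(a, axis, None, out, keepdims, initial, where)
ValueError: zero-size array to reduction operation minimum which has no identity
```

Saturation is lower here, so I'll loosen the mask.

```bash
sed -i 's/h\[...,0\]<16)&(h\[...,1\]>170)&(h\[...,2\]>120)/h[...,0]>5)\&(h[...,0]<16)\&(h[...,1]>140)\&(h[...,2]>190)/' rg.py; python3 rg.py
```

```text
140 253
edges 146 [[-0.0468, 0.0104, 0.0163], [-0.0469, -0.0138, 0.0163]]
edges 220 [[-0.1144, 0.0097, 0.0163], [-0.1145, -0.0145, 0.0163]]
edges 248 [[-0.1428, 0.0111, 0.0163], [-0.1429, -0.0148, 0.0163]]
front,end [[-0.0414, -0.0021, 0.0163], [-0.1487, -0.0018, 0.0163]]
0.0 [ 0.38  0.57  1.69 -0.37  1.59  1.17] 0.0
0.26 [ 0.34  0.45  1.79 -0.28  1.36  1.12] 0.0
0.52 [ 0.28  0.34  1.89 -0.17  1.13  1.03] 0.0
0.79 [ 0.21  0.24  2.   -0.    0.89  0.87] 0.0
1.05 [0.13 0.17 2.11 0.29 0.69 0.58] 0.0
1.31 [0.03 0.15 2.21 0.78 0.58 0.07] 0.0
1.57 [-0.07  0.18  2.29  1.35  0.64 -0.53] 0.0
1.57 [-0.21 -0.03  2.34  1.1   0.79 -0.35] 0.0
1.57 [-0.36  0.07  2.41  1.19  0.81 -0.64] 0.0
1.57 [-0.21  0.27  2.37  1.45  0.7  -0.82] 0.0
```

```bash
python3 steer.py '[[0,0,0,0,0.1428,0],[0,0,0,0,0.1428,0],[0,0,0,0,0.1428,0],[0,0,0,0,0.1428,0],[0,0,0,0,0.1428,0],[0,0,0,0,0.1428,0],[0,0,0,0,0.1428,0],[0,0,0,0,0.1428,0]]' >/dev/null
python3 steer.py '[[0,0,0,0,0.1428,0],[0,0,0,0,0.1428,0],[0,0,0,0,0.1428,0],[0,0,0,0,0,0],[0,0,-0.033,0,0,0],[0,0,-0.032,0,0,0],[0,0,-0.03,0,0,0],[0,0,0,0,0,0]]'
python3 -c "
from go import *
s=arm.state();print(RR.inv().apply(s['eef_pos']-foot).round(4),s['joint_pos'].round(2))
delta(foot+RR.apply([-.2,-.0015,.0073]),RR*T9)"
```

```text
t: 15.85
eef_pos: [0.5233, 0.0998, 0.25]
ee_rot: [0.851, 0.417, 0.283, -0.146]
contact_force: [1.2, 0.4, -0.5]
grip_width: 0.0599
grip_force: 0.0
[-0.2043  0.0008  0.1153] [-0.13 -0.04  2.28  0.87  0.76 -0.07]
 rot [-0.014   0.1375 -0.0034] rows>=1 | shift after rot [-0.108   0.0023  0.0043] | shift before rot [-0.1064  0.0029  0.0191] rows>=3
```

```bash
python3 steer.py '[[0,0,0,-0.007,0.069,-0.002],[0,0,0,-0.007,0.069,-0.002],[-0.03,0.001,0,0,0,0],[-0.03,0.001,0,0,0,0],[-0.03,0,0,0,0,0],[-0.018,0,0,0,0,0],[0,0,0,0,0,0],[0,0,0,0,0,0]]'
python3 -c "
from go import *
s=arm.state();print(RR.inv().apply(s['eef_pos']-foot).round(4),s['joint_pos'].round(2))
delta(foot+RR.apply([-.15+.038,-.0015,.0073]),RR*T9)"
```

```text
t: 16.65
eef_pos: [0.4781, 0.0404, 0.1708]
ee_rot: [0.83, 0.406, 0.343, -0.171]
contact_force: [-0.2, -0.9, 0.5]
grip_width: 0.06
grip_force: 0.0
[-2.01e-01  1.00e-04  6.50e-03] [-0.36  0.08  2.41  1.2   0.81 -0.64]
 rot [-0.0053 -0.0016 -0.0011] rows>=1 | shift after rot [0.0008 0.0016 0.089 ] | shift before rot [0.0006 0.002  0.089 ] rows>=2
```

```bash
python3 steer.py '[[0.0008,0.0016,0.02,-0.005,0,0],[0,0,0.03,0,0,0],[0,0,0.03,0,0,0],[0,0,0.009,0,0,0],[0,0,0,0,0,0],[0,0,0,0,0,0]]'
python3 steer.py '[[0,0,0,0,0,0],[0,0,0,0,0,0],[0,0,0,0,0,0],[0,0,0,0,0,0],[0,0,0,0,0,0]]' 0.015 50
python3 -c "
from go import *
s=arm.state();print(RR.inv().apply(s['eef_pos']-foot).round(4),(R.from_quat(s['ee_rot'])*T9.inv()).inv().as_matrix()[:,2].round(3), ((RR*T9).inv()*R.from_quat(s['ee_rot'])).as_rotvec().round(4))"
```

```text
t: 17.25
eef_pos: [0.5186, 0.0896, 0.1098]
ee_rot: [0.829, 0.406, 0.346, -0.168]
contact_force: [-0.3, -0.2, 1.3]
grip_width: 0.0599
grip_force: 0.0
t: 17.75
eef_pos: [0.5187, 0.0893, 0.1093]
ee_rot: [0.829, 0.406, 0.346, -0.168]
contact_force: [-0.9, -2.3, 1.5]
grip_width: 0.0262
grip_force: 50.0
[-0.1126 -0.0019  0.008 ] [-0.704 -0.002  0.71 ] [-0.0016  0.0041 -0.0008]
```

```bash
python3 steer.py '[[0.01,0,0,0,0,0],[0.02,0,0,0,0,0],[0.025,0,0,0,0,0],[0.025,0,-0.02,0,0,0],[0,0,-0.035,0,0,0],[0,0,-0.035,0,0,0],[0,0,0,0,0,0]]'
python3 -c "
from go import *
th=.05;yk=-np.array([np.cos(th),np.sin(th),0]);RV=R.from_matrix(np.c_[-up,yk,np.cross(-up,yk)])
s=arm.state();x=np.array([.52,-.2134,.24])
delta(x,RV*T9)
q=s['joint_pos'];Rc=R.from_quat(s['ee_rot']);rv=(Rc.inv()*RV*T9).as_rotvec()
for f in np.linspace(0,1,6):
    q,e=ik(s['eef_pos'],Rc*R.from_rotvec(rv*f),.2688,q);print(q.round(2),round(e,4))
q,e=ik(x,RV*T9,.2688,q);print(q.round(2),e)"
```

```text
t: 18.45
eef_pos: [0.5139, 0.0822, 0.2319]
ee_rot: [0.829, 0.406, 0.347, -0.167]
contact_force: [0.4, -0.0, -1.2]
grip_width: 0.0259
grip_force: 50.0
 rot [ 0.2861 -0.7542 -0.6727] rows>=8 | shift after rot [-0.2956 -0.0087 -0.0081] | shift before rot [-0.1562  0.1868 -0.168 ] rows>=6
[-0.23 -0.01  2.35  1.14  0.79 -0.41] 0.0
[-0.17 -0.01  2.29  0.87  0.79 -0.27] 0.0
[-0.11 -0.01  2.23  0.62  0.82 -0.15] 0.0
[-0.04  0.01  2.17  0.39  0.86 -0.06] 0.0
[0.04 0.04 2.12 0.19 0.92 0.01] 0.0
[0.11 0.07 2.08 0.   0.99 0.06] 0.0
[-0.43  0.13  2.    0.    1.01 -0.48] 3.0837829437847144e-12
```

```bash
python3 steer.py '[[0,0,0,0.0318,-0.0838,-0.0747],[0,0,0,0.0318,-0.0838,-0.0747],[0,0,0,0.0318,-0.0838,-0.0747],[0,0,0,0.0318,-0.0838,-0.0747],[0,0,0,0.0318,-0.0838,-0.0747],[0,0,0,0.0318,-0.0838,-0.0747],[0,0,0,0.0318,-0.0838,-0.0747],[0,0,0,0.0318,-0.0838,-0.0747]]'>/dev/null
python3 steer.py '[[0,0,0,0.0318,-0.0838,-0.0747],[0,0,0,0,0,0],[-0.042,-0.0012,-0.001,0,0,0],[-0.042,-0.0012,-0.001,0,0,0],[-0.042,-0.0012,-0.001,0,0,0],[-0.042,-0.0012,-0.001,0,0,0]]' >/dev/null
python3 steer.py '[[-0.042,-0.0012,-0.001,0,0,0],[-0.042,-0.0012,-0.001,0,0,0],[-0.042,-0.0012,-0.001,0,0,0],[0,0,0,0,0,0],[0,0,0,0,0,0]]'
cat > vt.py <<'E'
from go import *
def RV(th): yk=-np.array([np.cos(th),np.sin(th),0]);return R.from_matrix(np.c_[-up,yk,np.cross(-up,yk)])*T9
E
python3 -c "
from vt import *
delta([.52,-.2134,.24],RV(.05))
print(arm.state()['joint_pos'].round(2))
from h import *
im,st=shot('wrist','k1'); C=cam('wrist',st)
print('tip pred px',proj(C,[st['eef_pos']+R.from_quat(st['ee_rot']).apply([0,0,.112])]),'slot pred',proj(C,[slot]))
cv2.imwrite('pics/k1c.png',cv2.resize(cv2.imread('pics/k1.png'),(800,600)))"
```

```text
t: 20.35
eef_pos: [0.5199, -0.2107, 0.2349]
ee_rot: [0.69, 0.724, 0.0, -0.003]
contact_force: [-0.9, 1.2, -0.8]
grip_width: 0.0258
grip_force: 50.0
 rot [-0.0034 -0.004  -0.0022] rows>=1 | shift after rot [-0.0027 -0.0001 -0.0051] | shift before rot [-0.0027 -0.0001 -0.0051] rows>=1
[-0.43  0.14  2.    0.    1.01 -0.48]
tip pred px [[284.70199614 205.64498272]] slot pred [[285.01071534 198.00581664]]
```

```bash
python3 -c "
import cv2
cv2.imwrite('pics/k1c.png',cv2.resize(cv2.imread('pics/k1.png')[125:275,185:385],(800,600),interpolation=2))"
```

```text
(no output)
```

View pics/k1c.png

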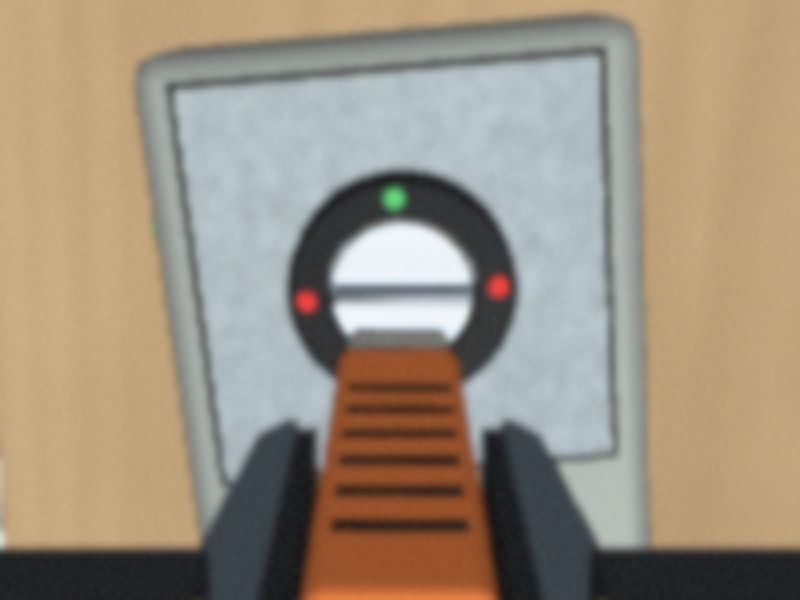

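The slot is level in the image at row 197.5, centred at column 285.5. The blade tip edge is at row 207.7, columns 271–297, so the blade is aligned with the slot. Next is the tip's offset in tool x.

Run:
```python
from h import *
D=np.load("pics/k1.npy",allow_pickle=True).item();s=D["st"];C=cam("wrist",s);Rc=R.from_quat(s["ee_rot"])
def tool(px,zt):
    o,dd=ray(C,px); o=Rc.inv().apply(o-s["eef_pos"]);dd=Rc.inv().apply(dd); return (o+dd*((zt-o[2])/dd[:,2])[:,None]).round(4)[0]
W=lambda p:proj(C,s["eef_pos"]+Rc.apply(p)).round(1)[0]
print("pred handle edge",W([.009,0,.072]),"tip front",W([.0011,0,.112]),"tip back",W([-.0011,0,.112]))
for z in(.109,.111,.113): print(z,"tip",tool((284,207.7),z),"L",tool((271.2,207.7),z),"R",tool((296.8,207.7),z))
for z in(.070,.072): print("handle edge",z,tool((285,211.7),z))
h=hsv(D["im"]).astype(int);g=cv2.cvtColor(D["im"],cv2.COLOR_RGB2GRAY).astype(int)
for c in(276,284,292): print(c,list(zip(range(192,218),g[192:218,c].tolist())))
print("slot world",plane(C,(285.5,197.6),.08), "in tool",tool((285.5,197.6),.08-.0 if 0 else s["eef_pos"][2]-.08))
```

```text
pred handle edge [284.8 208.6] tip front [284.7 204.6] tip back [284.7 206.7]
0.109 tip [-0.0013 -0.0007  0.109 ] L [-0.0013 -0.0136  0.109 ] R [-0.0013  0.0121  0.109 ]
0.111 tip [-0.0019 -0.0007  0.111 ] L [-0.0019 -0.0136  0.111 ] R [-0.0019  0.0122  0.111 ]
0.113 tip [-0.0025 -0.0007  0.113 ] L [-0.0025 -0.0137  0.113 ] R [-0.0025  0.0123  0.113 ]
handle edge 0.07 [0.0068 0.0002 0.07  ]
handle edge 0.072 [0.0062 0.0002 0.072 ]
276 [(192, 242), (193, 242), (194, 238), (195, 214), (196, 153), (197, 114), (198, 119), (199, 144), (200, 181), (201, 221), (202, 239), (203, 245), (204, 245), (205, 241), (206, 218), (207, 159), (208, 123), (209, 117), (210, 113), (211, 102), (212, 98), (213, 97), (214, 97), (215, 98), (216, 99), (217, 99)]
284 [(192, 243), (193, 243), (194, 238), (195, 214), (196, 155), (197, 116), (198, 131), (199, 164), (200, 198), (201, 224), (202, 239), (203, 245), (204, 246), (205, 242), (206, 222), (207, 171), (208, 131), (209, 118), (210, 116), (211, 104), (212, 95), (213, 96), (214, 99), (215, 98), (216, 100), (217, 98)]
292 [(192, 242), (193, 242), (194, 238), (195, 215), (196, 153), (197, 118), (198, 139), (199, 174), (200, 203), (201, 225), (202, 239), (203, 243), (204, 245), (205, 240), (206, 222), (207, 168), (208, 129), (209, 120), (210, 115), (211, 106), (212, 100), (213, 98), (214, 98), (215, 100), (216, 97), (217, 98)]
slot world [[ 0.52054186 -0.21288844  0.08      ]] in tool [-0.0028  0.001   0.1549]
```

```bash
python3 steer.py '[[0,0.001,0.015,0,0,0],[0,0,0.014,0,0,0],[0,0,0.007,0,0,0],[0,0,0,0,0,0],[0,0,0,0,0,0]]'
python3 - <<'E'
from h import *
im,s=shot('wrist','k2');C=cam('wrist',s)
g=cv2.cvtColor(im,cv2.COLOR_RGB2GRAY).astype(int)
for c in(270,276,284,292,298): print(c,list(zip(range(190,214),g[190:214,c].tolist())))
print(proj(C,[[.5205,-.2130,.08]]))
E
```

```text
t: 20.9
eef_pos: [0.5214, -0.21, 0.1997]
ee_rot: [0.689, 0.725, -0.001, -0.002]
contact_force: [0.0, -0.6, -0.7]
grip_width: 0.0258
grip_force: 50.0
270 [(190, 72), (191, 107), (192, 149), (193, 187), (194, 216), (195, 232), (196, 238), (197, 240), (198, 240), (199, 239), (200, 240), (201, 240), (202, 237), (203, 222), (204, 174), (205, 129), (206, 107), (207, 114), (208, 133), (209, 161), (210, 201), (211, 221), (212, 207), (213, 174)]
276 [(190, 223), (191, 239), (192, 243), (193, 242), (194, 241), (195, 241), (196, 240), (197, 240), (198, 240), (199, 240), (200, 240), (201, 240), (202, 236), (203, 222), (204, 177), (205, 128), (206, 107), (207, 108), (208, 111), (209, 112), (210, 110), (211, 101), (212, 93), (213, 93)]
284 [(190, 242), (191, 243), (192, 243), (193, 242), (194, 241), (195, 241), (196, 240), (197, 240), (198, 240), (199, 239), (200, 239), (201, 240), (202, 237), (203, 222), (204, 174), (205, 128), (206, 108), (207, 108), (208, 113), (209, 116), (210, 113), (211, 103), (212, 95), (213, 94)]
292 [(190, 211), (191, 235), (192, 241), (193, 242), (194, 242), (195, 241), (196, 240), (197, 240), (198, 239), (199, 239), (200, 240), (201, 239), (202, 237), (203, 222), (204, 175), (205, 126), (206, 107), (207, 106), (208, 113), (209, 113), (210, 113), (211, 105), (212, 96), (213, 94)]
298 [(190, 63), (191, 85), (192, 113), (193, 148), (194, 186), (195, 219), (196, 233), (197, 238), (198, 239), (199, 239), (200, 240), (201, 239), (202, 236), (203, 222), (204, 174), (205, 128), (206, 120), (207, 146), (208, 173), (209, 185), (210, 202), (211, 214), (212, 195), (213, 153)]
[[284.18905451 206.52510999]]
```

```bash
python3 steer.py '[[-0.0008,0,0.004,0,0,0],[0,0,0.003,0,0,0],[0,0,0.002,0,0,0],[0,0,0.002,0,0,0],[0,0,0,0,0,0]]' | grep -E "eef|contact|^t"
python3 steer.py '[[0,0,0.002,0,0,0],[0,0,0.002,0,0,0],[0,0,0,0,0,0]]' | grep -E "eef|contact"
python3 steer.py '[[0,0,0.001,0,0,0],[0,0,0.001,0,0,0],[0,0,0,0,0,0]]' | grep -E "eef|contact"
```

```text
t: 21.45
eef_pos: [0.5212, -0.211, 0.1886]
contact_force: [0.3, 0.5, -1.1]
eef_pos: [0.5211, -0.211, 0.1846]
contact_force: [-0.4, 0.4, -0.9]
eef_pos: [0.5212, -0.211, 0.1827]
contact_force: [-0.1, 0.2, -0.5]
```

```bash
python3 steer.py '[[0,0,0.001,0,0,0],[0,0,0.001,0,0,0],[0,0,0,0,0,0]]' | grep -E "eef|contact"
python3 steer.py '[[0,0,0.001,0,0,0],[0,0,0.001,0,0,0],[0,0,0,0,0,0]]' | grep -E "eef|contact"
python3 steer.py '[[0,0,0.001,0,0,0],[0,0,0.001,0,0,0],[0,0,0,0,0,0]]' | grep -E "eef|contact"
```

```text
eef_pos: [0.5214, -0.2111, 0.181]
contact_force: [-0.3, 0.3, 2.7]
eef_pos: [0.5214, -0.2111, 0.1789]
contact_force: [-0.8, -0.3, 3.7]
eef_pos: [0.5214, -0.2111, 0.1769]
contact_force: [-0.6, 0.5, 6.2]
```

```bash
python3 steer.py '[[0,0,0.001,0,0,0],[0,0,0,0,0,0]]' | grep -E "eef|contact"
python3 steer.py '[[0,0,0.0008,0,0,0],[0,0,0,0,0,0]]' | grep -E "eef|contact"
python3 steer.py '[[0,0,0.0007,0,0,0],[0,0,0,0,0,0]]' | grep -E "eef|contact|^t"
```

```text
eef_pos: [0.5214, -0.2111, 0.176]
contact_force: [0.5, -0.1, 7.2]
eef_pos: [0.5215, -0.2112, 0.1756]
contact_force: [-2.1, 0.4, 12.4]
t: 23.55
eef_pos: [0.5217, -0.2113, 0.1754]
contact_force: [-4.9, 1.8, 19.0]
```

```bash
python3 steer.py '[[0,0,-0.0004,0,0,0],[-0.00014,0.00022,0,0,0,0.11],[-0.00014,0.00022,0,0,0,0.11],[-0.00014,0.00022,0,0,0,0.11],[-0.00014,0.00022,0,0,0,0.11],[0,0,0,0,0,0]]' | grep -E "eef|contact|rot"
python3 -c "
from bench import arm;print(arm.state()['moment'])"
python3 steer.py '[[-0.00014,0.00022,0,0,0,0.11],[-0.00014,0.00022,0,0,0,0.11],[-0.00014,0.00022,0,0,0,0.11],[-0.00014,0.00022,0,0,0,0.11],[0,0,0,0,0,0]]' | grep -E "eef|contact|rot"
python3 -c "
from bench import arm;print(arm.state()['moment'])"
```

```text
eef_pos: [0.5224, -0.2118, 0.1755]
ee_rot: [0.832, 0.555, -0.001, -0.001]
contact_force: [-2.9, 2.5, 13.9]
[ 0.46778911  1.04853306 -0.03349371]
eef_pos: [0.5229, -0.2126, 0.1755]
ee_rot: [0.933, 0.361, -0.001, -0.001]
contact_force: [-2.9, 3.4, 14.9]
[0.82145248 1.01677886 0.04779938]
```

```bash
python3 steer.py '[[-0.00014,0.00022,0,0,0,0.11],[-0.00014,0.00022,0,0,0,0.11],[-0.00014,0.00022,0,0,0,0.11],[-0.00014,0.00022,0,0,0,0.11],[-0.00014,0.00022,0,0,0,0.11],[-0.00014,0.00022,0,0,0,0.11],[0,0,0,0,0,0]]' | grep -E "eef|contact|rot"
python3 -c "
from bench import arm;print(arm.state()['moment'])"
python3 steer.py '[[0,0,0,0,0,0.1],[0,0,0,0,0,0],[0,0,0,0,0,0]]' | grep -E "eef|contact|rot|^t"
python3 -c "
from bench import arm;s=arm.state();print(s['moment'],s['joint_pos'].round(2))"
```

```text
eef_pos: [0.523, -0.2143, 0.1756]
ee_rot: [0.999, 0.039, -0.001, -0.001]
contact_force: [-1.3, 1.8, 13.7]
[0.52479252 0.55021382 0.04152051]
t: 25.65
eef_pos: [0.5226, -0.2142, 0.1755]
ee_rot: [1.0, -0.009, -0.002, -0.001]
contact_force: [-4.2, 1.4, 15.8]
[0.41036536 1.33645046 0.04495177] [-0.43  0.22  2.03 -0.    0.9   1.16]
```

```bash
python3 steer.py '[[0,0,0,0,0,0.05],[0,0,0,0,0,0.03],[0,0,0,0,0,0],[0,0,0,0,0,0]]' | grep -E "eef|contact|rot|^t"
python3 -c "
from bench import arm;s=arm.state();print(s['moment'])"
python3 steer.py '[[0,0,-0.003,0,0,0],[0,0,-0.003,0,0,0],[0,0,-0.003,0,0,0],[0,0,0,0,0,-0.08],[0,0,0,0,0,0],[0,0,0,0,0,0]]'| grep -E "eef|contact|rot|^t"
python3 steer.py '[[0,0,-0.004,0,0,0],[0,0,-0.006,0,0,0],[0,0,-0.015,0,0,0],[0,0,-0.03,0,0,0],[0,0,-0.03,0,0,0],[0,0,0,0,0,0],[0,0,0,0,0,0]]'
python3 - <<'E'
from h import *
im,s=shot('wrist','k3');C=cam('wrist',s);h=hsv(im).astype(int)
p=proj(C,[[.5203,-.2132,.08]])[0];print(p)
yy,xx=np.mgrid[:420,:560]
rr=np.hypot(xx-p[0],yy-p[1])
for nm,m in(("red",((h[...,0]<10)|(h[...,0]>170))&(h[...,1]>110)&(h[...,2]>90)),("green",(h[...,0]>45)&(h[...,0]<85)&(h[...,1]>110)&(h[...,2]>90))):
    for b in blobs(m&(rr<40),5): print(nm,b[0],plane(C,b[0],.08).round(4))
f=C[0]; scale=27*.001*f/(C[4]@np.array([.52,-.213,.08])+C[5])[2];print("dot radius px",scale)
dm=(rr<.55*scale)&(yy<p[1]+6); v=h[...,2]; m=dm&(v<np.percentile(v[dm],22))
X=plane(C,np.c_[xx[m],yy[m]],.08)[:,:2];c=X.mean(0);w=np.linalg.svd(X-c)[2][0];print("slot",c.round(4),np.arctan2(w[1],w[0]),m.sum())
E
```

```text
t: 26.05
eef_pos: [0.5225, -0.2143, 0.1756]
ee_rot: [0.999, -0.049, -0.002, -0.0]
contact_force: [-4.5, 2.1, 16.0]
[0.37915579 1.50804404 0.40907289]
t: 26.65
eef_pos: [0.5222, -0.2141, 0.1835]
ee_rot: [1.0, -0.01, -0.002, -0.001]
contact_force: [-1.5, 0.3, -0.8]
t: 27.35
eef_pos: [0.5231, -0.2144, 0.2701]
ee_rot: [1.0, -0.009, -0.001, -0.0]
contact_force: [-0.9, 0.1, -1.4]
grip_width: 0.0254
grip_force: 50.0
[282.87030888 190.66965448]
red [280.1 169.1] [[ 0.5479 -0.2103  0.08  ]]
green [305.  187.5] [[ 0.5239 -0.2414  0.08  ]]
green [261.9 193.9] [[ 0.5165 -0.1863  0.08  ]]
dot radius px 21.19890121055919
slot [ 0.5207 -0.2125] -1.4181470969822272 73
```

Run:
```python
from vt import *
x=np.array([.514,.082,.25])
delta(x,RR*T9)
s=arm.state();q=s['joint_pos'];Rc=R.from_quat(s['ee_rot']);rv=(Rc.inv()*RR*T9).as_rotvec()
q,e=ik(x,Rc,.2688,q);print(q.round(2),e)
for f in np.linspace(0,1,6):
    q,e=ik(x,Rc*R.from_rotvec(rv*f),.2688,q);print(q.round(2),round(e,4), (x+(Rc*R.from_rotvec(rv*f)).apply([0,0,.112])).round(3))
```

```text
rot [ 0.3613  0.7298 -0.8796] rows>=8 | shift after rot [ 0.1482 -0.1886  0.175 ] | shift before rot [-0.0139 -0.296   0.0193] rows>=6
[0.11 0.05 2.07 0.   1.03 1.7 ] 1.6653345369377348e-15
[0.11 0.05 2.07 0.   1.03 1.7 ] 0.0 [0.514 0.082 0.138]
[ 0.08 -0.02  2.15  0.09  0.87  1.43] 0.0 [0.529 0.091 0.139]
[ 0.02 -0.07  2.22  0.27  0.75  1.08] 0.0 [0.543 0.103 0.144]
[-0.05 -0.1   2.27  0.54  0.68  0.62] 0.0 [0.553 0.116 0.151]
[-0.14 -0.09  2.31  0.85  0.7   0.12] 0.0 [0.56 0.13 0.16]
[-0.23 -0.05  2.33  1.09  0.81 -0.34] 0.0 [0.563 0.144 0.171]
```

Feasible. Translate, then rotate in 10 rows.

```bash
python3 steer.py '[[-0.002,-0.0423,0.001,0,0,0],[-0.002,-0.0423,0.001,0,0,0],[-0.002,-0.0423,0.003,0,0,0],[-0.002,-0.0423,0.003,0,0,0],[-0.002,-0.0423,0.003,0,0,0],[-0.002,-0.0423,0.003,0,0,0],[-0.002,-0.0423,0.003,0,0,0]]' >/dev/null
python3 steer.py '[[0,0,0,0.0361,0.073,-0.088],[0,0,0,0.0361,0.073,-0.088],[0,0,0,0.0361,0.073,-0.088],[0,0,0,0.0361,0.073,-0.088],[0,0,0,0.0361,0.073,-0.088]]' >/dev/null
python3 steer.py '[[0,0,0,0.0361,0.073,-0.088],[0,0,0,0.0361,0.073,-0.088],[0,0,0,0.0361,0.073,-0.088],[0,0,0,0.0361,0.073,-0.088],[0,0,0,0.0361,0.073,-0.088],[0,0,0,0,0,0],[0,0,0,0,0,0]]'
python3 - <<'E'
from vt import *
s=arm.state();print(RR.inv().apply(s['eef_pos']-foot).round(4))
Rt=RR*T9*R.from_rotvec([-.0016,.0041,-.0008])
delta(foot+RR.apply([-.1126-.045,-.0019,.015]),Rt)
E
```

```text
t: 29.3
eef_pos: [0.5131, 0.0821, 0.2507]
ee_rot: [0.847, 0.387, 0.326, -0.164]
contact_force: [0.3, 0.1, -0.2]
grip_width: 0.0253
grip_force: 50.0
[-0.2191 -0.002   0.1015]
 rot [ 0.01    0.042  -0.0479] rows>=1 | shift after rot [-0.0868 -0.0002  0.0611] | shift before rot [-0.0841  0.0032  0.0647] rows>=3
```

```bash
python3 steer.py '[[0,0,0,0.01,0.042,-0.048],[0,0,0.03,0,0,0],[0,0,0.03,0,0,0],[-0.03,0,0,0,0,0],[-0.03,0,0,0,0,0],[-0.015,0,0,0,0,0],[0,0,0,0,0,0],[0,0,0,0,0,0]]'
python3 - <<'E'
from vt import *
s=arm.state();print(RR.inv().apply(s['eef_pos']-foot).round(4))
Rt=RR*T9*R.from_rotvec([-.0016,.0041,-.0008])
delta(foot+RR.apply([-.1126-.013,-.0019,.0125]),Rt)
E
```

```text
t: 30.1
eef_pos: [0.5083, 0.0746, 0.1565]
ee_rot: [0.828, 0.407, 0.347, -0.168]
contact_force: [0.3, -0.3, -0.6]
grip_width: 0.0261
grip_force: 50.0
[-0.1587 -0.0028  0.0287]
 rot [-0.0005 -0.0021  0.0044] rows>=1 | shift after rot [-0.0163 -0.001   0.0331] | shift before rot [-0.0164 -0.001   0.033 ] rows>=1
```

```bash
python3 steer.py '[[-0.01,-0.001,0,0,-0.002,0.004],[-0.006,0,0,0,0,0],[0,0,0,0,0,0],[0,0,0.01,0,0,0],[0,0,0.012,0,0,0],[0,0,0.011,0,0,0],[0,0,0,0,0,0],[0,0,0,0,0,0]]'
python3 - <<'E'
from vt import *
s=arm.state();print(RR.inv().apply(s['eef_pos']-foot).round(4))
Rt=RR*T9*R.from_rotvec([-.0016,.0041,-.0008])
delta(foot+RR.apply([-.1126-.013,-.0019,.008]),Rt)
E
```

```text
t: 30.9
eef_pos: [0.5146, 0.0848, 0.1213]
ee_rot: [0.829, 0.407, 0.346, -0.168]
contact_force: [0.3, 0.5, -0.6]
grip_width: 0.0257
grip_force: 50.0
[-0.1254 -0.0015  0.0121]
 rot [-0.0012 -0.0008  0.0023] rows>=1 | shift after rot [-0.0041  0.0004 -0.0002] | shift before rot [-0.0041  0.0004 -0.0002] rows>=1
```

```bash
python3 steer.py '[[-0.002,0,0,0,0,0],[-0.0015,0,0,0,0,0],[0,0,0,0,0,0]]' | grep -E "eef|contact"
python3 steer.py '[[-0.001,0,0,0,0,0],[0,0,0,0,0,0]]' | grep -E "eef|contact"
python3 steer.py '[[-0.0007,0,0,0,0,0],[0,0,0,0,0,0]]' | grep -E "eef|contact"
```

```text
eef_pos: [0.513, 0.0822, 0.119]
contact_force: [-0.2, 0.1, -0.9]
eef_pos: [0.5129, 0.0819, 0.1186]
contact_force: [-0.6, 0.2, 2.0]
eef_pos: [0.5129, 0.0818, 0.1185]
contact_force: [-0.1, 2.1, 6.6]
```

Seated on the bar. Release it, back off along the key axis and look.

```bash
python3 steer.py '[[0,0,0,0,0,0],[0,0,0,0,0,0],[0,0,0,0,0,0],[0,0,0,0,0,0],[0,0,0,0,0,0]]' 0.06 | grep -E "eef|contact|width"
python3 steer.py '[[0,0,-0.02,0,0,0],[0,0,-0.03,0,0,0],[0,0,-0.03,0,0,0],[0.03,0,0,0,0,0],[0.03,0,0,0,0,0],[0.04,0,0,0,0,0],[0,0,0,0,0,0],[0,0,0,0,0,0]]'
python3 - <<'E'
from vt import *
from h import *
im,s=shot('wrist','r1');C=cam('wrist',s);h=hsv(im).astype(int)
print(RR.inv().apply(s['eef_pos']-foot).round(4))
pts=[foot+RR.apply(p) for p in([-.04,-.0018,.0163],[-.15,-.0018,.0163],[0,-.0018,.009])];print(proj(C,pts).round(1))
shot('scene','r1s');shot('top','r1t')
m=(h[...,0]>4)&(h[...,0]<16)&(h[...,1]>140)&(h[...,2]>120)
def ramp(px,z):
    o,d=ray(C,px);o=RR.inv().apply(o-foot);d=RR.inv().apply(d);return (o+d*((z-o[2])/d[:,2])[:,None]).round(4)
for b in blobs(m,60): print(b, ramp([b[0]],.0163))
n,l,st,c=cv2.connectedComponentsWithStats(cv2.morphologyEx(m.astype(np.uint8),cv2.MORPH_CLOSE,np.ones((7,7))));j=1+np.argmax(st[1:,4])
box=cv2.boxPoints(cv2.minAreaRect(np.argwhere(l==j)[:,::-1].astype(np.float32)));print(ramp(box,.0163))
E
```

```text
eef_pos: [0.5124, 0.0815, 0.1177]
contact_force: [0.7, 0.1, -0.4]
grip_width: 0.0596
t: 32.9
eef_pos: [0.5203, 0.0929, 0.2453]
ee_rot: [0.828, 0.407, 0.347, -0.168]
contact_force: [-1.3, -0.2, -0.7]
grip_width: 0.0602
grip_force: 0.0
[-0.2062 -0.001   0.1068]
[[284.3 261.5]
 [284.4 316.5]
 [284.3 253.2]]
(array([184.5,  17.2]), 192, array([175,  10,  19,  14], dtype=int32)) [[-0.9494 -0.1718  0.0163]]
(array([308. , 153.9]), 134, array([301, 143,  18,  21], dtype=int32)) [[ 1.3049 -0.1386  0.0163]]
(array([285. , 276.2]), 420, array([275, 266,  21,  21], dtype=int32)) [[-0.0772 -0.0026  0.0163]]
(array([283.7, 324. ]), 542, array([271, 314,  27,  21], dtype=int32)) [[-0.1603 -0.0012  0.0163]]
[[-0.1464  0.0107  0.0163]
 [-0.1463 -0.0135  0.0163]
 [-0.1728 -0.0124  0.0163]
 [-0.1729  0.0095  0.0163]]
```

```bash
python3 -c "
from bench import arm
print(arm.finish_job())"
```

```text
the job is handed in; nothing more can be done
None
```

I handed the job in at about 33 s, but `finish_job()` returned no verdict. By my measurements the fastener is turned to about 1.55 rad (locked end) and the key lies released in its rest, its tip about 14 mm short of the foot stop. The head springing back up is inferred from that angle and the force dropping off on lift.

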